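Drive a bearing cup square into its housing with a drift

ROBOT

A 6-joint arm with a two-finger parallel gripper is mounted at the origin on a cart in front of the work surface, level with it; the furniture and walls round the work are solid. World frame = base frame: x ahead of the robot, y to its left, z up, the work surface at z = 0. Lengths are in mm, angles in rad, forces in N, time in s.
With the tool pointing down it reaches from about 275 to 750 mm from the base axis. Payload 10.2 kg.
Tool frame: the origin (TCP) lies at the very end of the fingers, on their centre line; the grasp point (between the pads) lies behind it (ctrl.grasp_offset is the z of the grasp point in the tool frame, in mm); z points along the fingers, y is the direction in which the jaws open and shut (so a half turn about z gives the same grasp; the last joint's range is limited). The gripper opens to 85 mm and grips with 20 to 120 N. Pads are 22 mm wide; open, the fingers measure 114 mm over their backs; the gripper's body (76 mm by 85 mm) begins 54 mm behind the grasp point. The pads swing forward as they close: fully open they stand 13 mm farther back than shut.
Start: joints at [-1.37, 0.313, 1.498, -0, 1.331, -0.223], TCP at [215.883, -478.566, 209.494] pointing down, gripper open.
Joint ranges: [-2.94, 2.94], [-0.97, 2.17], [0.19, 2.56], [-1.23, 4.37], [0.02, 3.11], [-2.88, 2.88]. Speed limits (rad/s): [2.39, 2.39, 3.01, 3.14, 3.14, 3.14].

INTERFACE

Orientations are given as a unit quaternion [w, x, y, z].
In Python, from rig import ctrl, capture, job gives the robot as it stands. The module is installed in compiled form; this text tells all that it offers.
- The arm moves only by the tool move_arm, never from a script. Its argument "series" is a list of rows, each a list of 7 numbers: the turn, a rotation vector about the tool's x, y, z in rad, then the shift along the tool's x, y, z in cm, then the opening, from 0 (shut) to 1 (fully open). A call has 1 to 5 rows; each row is the pose to reach, as a shift and turn from the pose measured when the call began, along the tool's axes at that moment; what a row does not reach only later rows make up. A row lasts 1/12 s, in which the tool goes at most 41.7 mm and 7.16 degrees, less where a joint would pass 70% of its speed; a pose out of reach is approached as far as the arm can. A call with a gripper value outside its range is refused whole. The fingers move at their own pace and stop on an object; "grip_force" is the grip in N (left out, the last holds). Time passes only in rows, so rows that repeat a pose let the fingers close. It gives the time, the measured TCP pose, the force and the opening at its end, in the units of the state.
- ctrl.sense(): the state, without advancing time (a new reading comes with each control period).
- capture(name): name is "scene" or "top" or "wrist"; returns a dict with "frame" (400x640x3 uint8, red, green, blue), "mtx" (3x3 intrinsics, pixels), "R" (3x3) and "t" (3): a world point X has camera coordinates R X + t. Camera axes: x right, y down, z forward; pixel columns grow to the right and rows downward; lengths in mm; the calibration is good to about 2 mm. A picture is of the moment at which its call begins. There is no depth.
- job.finish_job(): hands the job in, once; it reports no verdict.
The state is a dict: "time_s": time; "joints": joint angles; "dq": joint speeds; "tau": joint torques, N m; "eef_pos": TCP position; "ee_rot": TCP orientation; "force": force on the tool from outside, world axes, zero at the start; "wrist_torque": the same for the moment, N m; "grip_width": opening from 0.0 (shut) to 1.0 (fully open).
Only numpy, scipy, OpenCV 4.12 (cv2) and the standard library are available. Lean on these libraries where they do the work, as an engineer would, in place of code of your own. Each camera call takes 0.05 s, during which the arm holds its last target.

TASK

Take the red-handled brass drift out of its wooden holder and use it to drive the bearing cup fully home in the blue housing, pushing on the cup's flange a little at a time on alternate sides so that it goes in square and never cocks badly; do not push it with the gripper itself. How deep it goes is hidden by a spacer inside the bore: when you feel it bottom, square and firm all round, settle it with a steady push of about 20 N for half a second, never much more. Then hang the drift back upright in its holder, leaving the other things alone.

Things in the scene. Friction and masses are not known exactly. Their poses are not given: they have to be found in the camera images.
- housing: Blue cast bearing housing fixed to the worktop: block 112 x 112 mm, top face 50 mm above the worktop, on a foot plate 150 mm (its x) x 112 mm (its y) x 14 mm with bolt heads. Origin: centre of the underside, z up. A round bore is in the middle of the top face.
- housing_face (a point): Centre of the bore's mouth, level with the housing's flat top face (50 mm above the worktop), z up. The spacer's thickness differs each time: when home, cup lies somewhere from 0.5 to 9.5 mm above this point, so home can only be felt.
- cup: Metal bearing cup started in the bore: flange ring 92 mm outside, 60 mm inside diameter, 8 mm thick, over a 72 mm spigot 24 mm long in the bore. Origin: centre of the flange's underside, z up its axis. It starts with the origin 14 to 16 mm above housing_face, tilted up to 2.5 degrees any way. It is home when the spigot's end lies flat on an unseen spacer in the bore. Over 4.9 degrees of cocking spoils it.
- drift: Brass drift (punch) with red handle, hanging upright in the holder: flat tip 16 mm in diameter from z = 0 to 46 mm, collar 38 mm in diameter from z = 46 to 52 mm, red round grip 24 mm in diameter from z = 52 to 112 mm. Mass about 0.25 kg. Origin: centre of the flat tip's end face; z up along the drift toward the grip.
- holder: Wooden block 74 x 74 mm, 50 mm high, fixed to the worktop, with one upright through hole 24 mm in diameter at its centre; the drift's collar rests on its top, the drift's origin then being 4 mm above the worktop. Origin: centre of the underside, z up.
- oil_bottle: Bystander: white oil bottle with red nozzle, 42 mm in diameter, 150 mm high. Origin: centre of the underside.
- grease_tin: Bystander: small jar with red lid, 55 mm in diameter, 50 mm high. Origin: centre of the underside.
- masking_tape: Bystander: roll of cream masking tape lying flat, 104 mm in diameter, 24 mm high. Origin: centre of the underside.
- cup_top (a point): Centre of the flange's upper face, 8 mm above cup. The tight fit resists a push 38 mm off-axis with about 6 N plus 0.3 N per mm/s; each mm pushed lowers the centre about 0.6 mm and tips the pushed side down about 0.01 rad. It stays where left. On the spacer it stops dead and the force rises steeply; more than 30 N at any time spoils it.
Things that resemble listed ones, but are neither listed nor needed, are in the scene too. Of the things that look like the drift, the smallest one is meant.

How it is judged (in metres and radians):
On the way, in this order (a step that is already met when the one before it is completed fails the run):
1. the drift is lifted clear out of its holder (z of drift in the frame of holder above 0.055 m), for 0.1 s.
2. the cup is bottomed and settled: the drift pushes steadily on it with 16 to 24 N while it stands square within 1.4 degrees, less than 10.8 mm proud (contact force between drift and cup between 16 and 24 N and z of cup in the frame of housing_face below 0.0108 m and angle between cup's own z axis and vertical below 0.025 rad), for 0.4 s.
At the end, for the whole second after the job is handed in: The cup's flange is less than 10.8 mm above the housing's face at its centre and level within 1.4 degrees; the drift hangs at rest in its holder, upright within 7 degrees, within 8 mm of the hole's axis and within 5 mm of its resting height (z of cup in the frame of housing_face below 0.0108 m and angle between cup's own z axis and vertical below 0.025 rad and horizontal distance between drift and holder below 0.008 m and z of drift in the frame of holder below 0.009 m and angle between drift's own z axis and vertical below 0.12 rad and linear speed of drift below 0.02 m/s); the robot touches nothing.
It fails at once if the cup is cocked more than 4.9 degrees (angle between cup's own z axis and vertical above 0.085 rad).
It fails at once if the cup is pushed with more than 30 N by the drift (contact force between drift and cup above 30 N).
It fails at once if the gripper or arm pushes on the cup (contact force between any of the fingers, the arm and cup above 2 N).
It fails at once if a bystander is moved more than 20 mm (distance of any of oil_bottle, grease_tin, masking_tape from where it was at the start of the episode above 0.02 m).
It also fails if it takes over 70 s, if anything falls off the work surface, if the arm or the gripper's body presses on something with over 40 N, if the wrist force passes 120 N, or if a joint passes its speed limit or range.

## Working session

There is one attempt and no reset: what is moved stays moved. The work goes in short steps, Python scripts to look and compute and a tool call to move; the robot and the scene stay as the last step left them, time stands still between calls to the robot, and variables do not carry over. Pictures are saved under pics/ and viewed, and the job is handed in when it is done.

Besides the shell and the picture viewer there is one more tool, called by a JSON object that holds its "fn" and its "kwargs", one argument or row to a line. move_arm: Moves the arm, as the interface text tells. Its arguments: {"type":"object","properties":{"series":{"type":"array","items":{"type":"array","items":{"type":"number"}}},"grip_force":{"type":"number"}},"required":["series"]}

```bash
mkdir -p pics; ls; python3 - <<'E'
from rig import ctrl,capture
import cv2,numpy as np,pickle
for n in("scene","top","wrist"):
    c=capture(n); cv2.imwrite(f"pics/{n}0.png",c["frame"][:,:,::-1]); pickle.dump(c,open(f"{n}0.pkl","wb"))
    print(n,c["mtx"].tolist(),c["R"].round(4).tolist(),c["t"].round(1).tolist())
s=ctrl.sense(); print(s, ctrl.grasp_offset)
E
```

```text
pics
scene [[518.7036782664853, 0.0, 316.5261608131842], [0.0, 518.7036782664853, 202.18046606087935], [0.0, 0.0, 1.0]] [[-0.8377, -0.546, -0.0094], [-0.223, 0.3576, -0.9068], [0.4985, -0.7576, -0.4214]] [517.8, 155.3, 715.1]
top [[386.6204840098989, 0.0, 321.4865459452366], [0.0, 386.6204840098989, 194.08002319742738], [0.0, 0.0, 1.0]] [[-0.0073, -1.0, 0.0002], [-0.985, 0.0071, -0.1725], [0.1725, -0.0015, -0.985]] [66.9, 611.4, 831.5]
wrist [[329.2795812370045, 0.0, 323.27893695173333], [0.0, 329.2795812370045, 201.75182011680934], [0.0, 0.0, 1.0]] [[0.4109, -0.9117, -0.0009], [-0.8692, -0.3921, 0.3014], [-0.2751, -0.1231, -0.9535]] [-523.9, -39.2, 379.8]
{'time_s': 0.15, 'joints': array([-1.37040275e+00,  3.13338387e-01,  1.49819746e+00,  1.13074220e-05,
        1.33100638e+00, -2.23403441e-01]), 'dq': array([ 0.00060687, -0.0012488 , -0.00244438, -0.0003293 , -0.00085803,
        0.00115022]), 'tau': array([ 7.23389676e-04, -4.12368608e+01, -2.59798372e+01, -2.35171892e-04,
        3.20438281e-03,  1.98808777e-05]), 'eef_pos': array([ 215.844072  , -478.36829296,  209.08240608]), 'ee_rot': array([-4.74691117e-04,  9.77633562e-01,  2.10314985e-01,  1.09532012e-05]), 'force': array([-0.11607185, -0.21745366, -0.21319726]), 'wrist_torque': array([-0.02358595,  0.03252697,  0.02224085]), 'grip_width': 1.0014158561377902} -18.700000000000003
```

View pics/scene0.png

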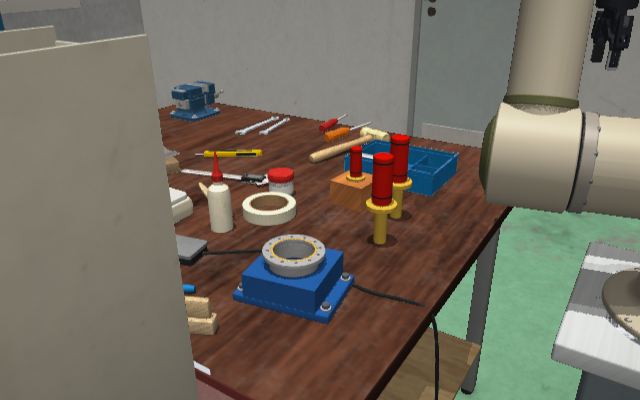

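View pics/top0.png

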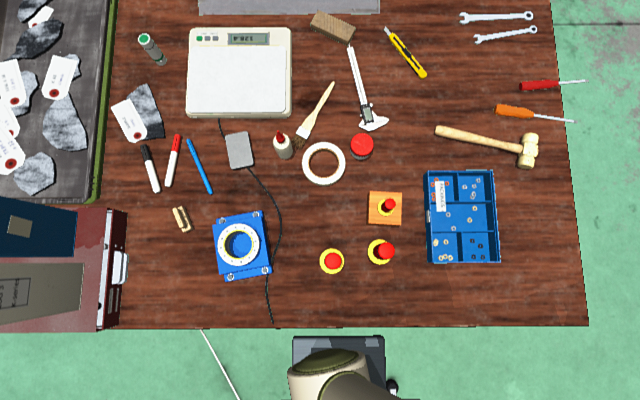

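View pics/wrist0.png

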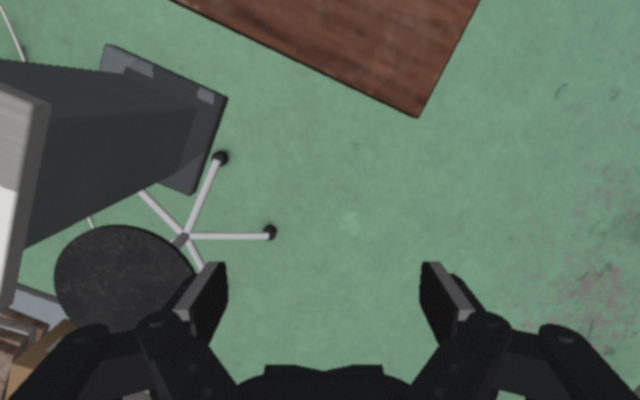

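Things that could be taken for the drift, in the top view: one in the wooden holder (388,206), and two larger ones standing free (332,262) and (381,252). The one in the holder is the smallest and matches the description. I'll check it in a close crop.

```bash
cat > h.py <<'E'
import pickle,numpy as np,cv2
from scipy.spatial.transform import Rotation as Ro
def load(n): return pickle.load(open(n,"rb"))
def ray(c,u,v,z):
    d=c["R"].T@np.linalg.solve(c["mtx"],[u,v,1.]); o=-c["R"].T@c["t"]
    return (o+d*(z-o[2])/d[2]).round(1)
def proj(c,X):
    p=c["mtx"]@(c["R"]@np.array(X,float)+c["t"]); return (p[:2]/p[2]).round(1)
def rel(s,pos,quat_wxyz):
    """turn (rad) and shift (cm) in tool axes from state to target"""
    q=s["ee_rot"]; R0=Ro.from_quat([q[1],q[2],q[3],q[0]]); q=quat_wxyz; R1=Ro.from_quat([q[1],q[2],q[3],q[0]])
    return (R0.inv()*R1).as_rotvec().round(3), (R0.inv().apply(np.array(pos)-s["eef_pos"])/10).round(2)
def down(yaw):
    """tool down, jaw axis(y)"""
    r=Ro.from_euler('z',yaw)*Ro.from_euler('x',np.pi); x,y,z,w=r.as_quat(); return [w,x,y,z]
E
python3 - <<'E'
import cv2
f=cv2.imread("pics/top0.png")
a=cv2.resize(f[180:290,310:420],None,fx=5,fy=5,interpolation=cv2.INTER_CUBIC)
b=cv2.resize(f[200:290,200:290],None,fx=6,fy=6,interpolation=cv2.INTER_CUBIC)
cv2.imwrite("pics/ca.png",a);cv2.imwrite("pics/cb.png",b)
f=cv2.imread("pics/scene0.png")
cv2.imwrite("pics/cc.png",cv2.resize(f[120:330,230:430],None,fx=2.8,fy=2.8,interpolation=cv2.INTER_CUBIC))
E
```

```text
(no output)
```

View pics/ca.png

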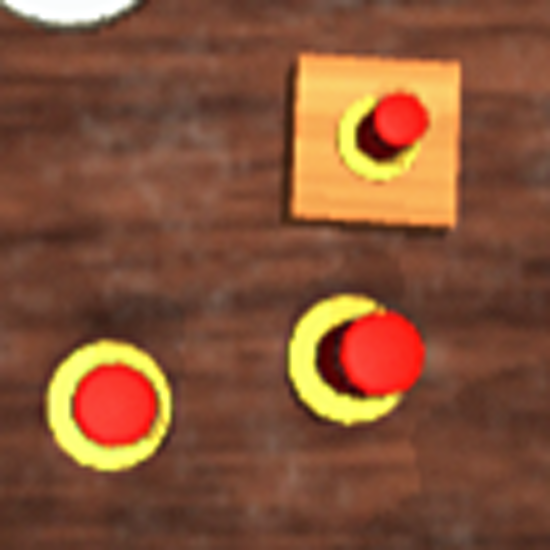

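View pics/cb.png

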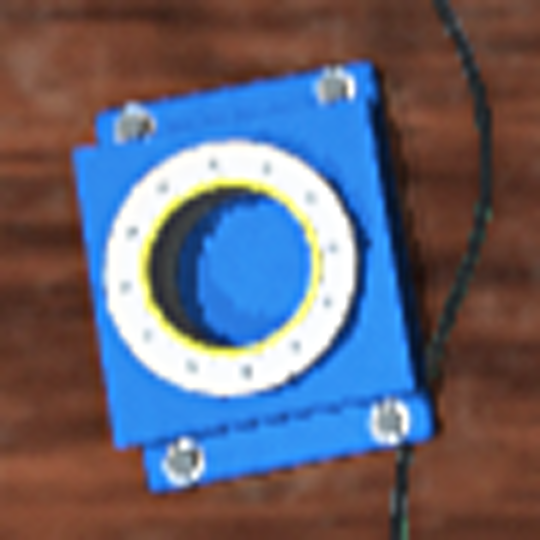

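View pics/cc.png

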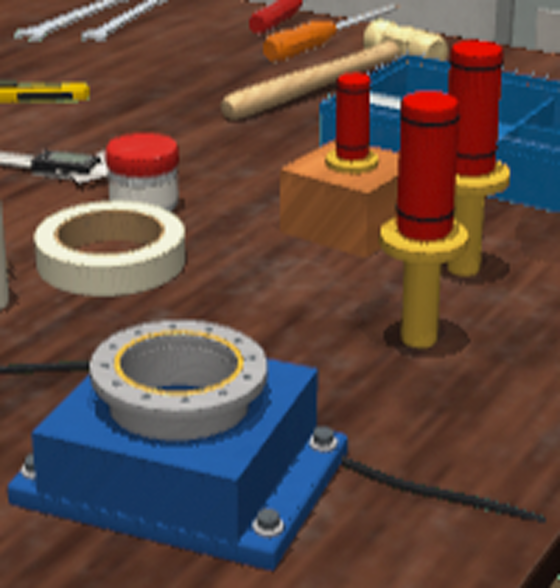

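```bash
python3 - <<'E'
from h import *
from rig import ctrl
t=load("top0.pkl"); s=load("scene0.pkl"); w=load("wrist0.pkl")
st=ctrl.sense()
f=lambda u,v,k,ou,ov:((u+.5)/k+ou-.5,(v+.5)/k+ov-.5)
print("drift top",ray(t,*f(401,118,5,310,180),116))
for p in[(300,55),(461,62),(456,227),(291,218),(377,140.5)]: print("holder",ray(t,*f(*p,5,310,180),50))
print("collar",ray(t,*f(380,138,5,310,180),56))
print("bigs collar",ray(t,*f(352,358,5,310,180),75),ray(t,*f(110,406,5,310,180),75))
print("cup outer",ray(t,*f(231,268,6,200,200),73),"inner",ray(t,*f(233,267,6,200,200),73))
for p in[(134,123),(334,88),(388,422),(184,462)]: print("bolt",ray(t,*f(*p,6,200,200),18))
for p in[(76,148),(362,68),(420,395),(117,447)]: print("corner",ray(t,*f(*p,6,200,200),50))
g=lambda u,v:f(u,v,2.8,230,120)
print("scene drift top",ray(s,*g(353,79),116),"collar",ray(s,*g(352,157),56),"cup",ray(s,*g(179,364),73))
q=st["ee_rot"];R=Ro.from_quat([q[1],q[2],q[3],q[0]])
print("wristcam in tool",R.inv().apply(-w["R"].T@w["t"]-st["eef_pos"]))
print(R.as_matrix().round(2))
E
```

```text
drift top [580.2 -81.7 116. ]
holder [619.8 -48.3  50. ]
holder [ 615.9 -122.2   50. ]
holder [ 540.  -116.6   50. ]
holder [544.7 -42.   50. ]
holder [579.8 -82.3  50. ]
collar [580.1 -82.7  56. ]
bigs collar [481.  -63.8  75. ] [461.2  41.7  75. ]
cup outer [498.4 245.6  73. ] inner [498.7 244.9  73. ]
bolt [557.6 297.1  18. ]
bolt [570.9 219.   18. ]
bolt [441.8 195.4  18. ]
bolt [427.4 273.2  18. ]
corner [544.8 310.4  50. ]
corner [574.5 203.1  50. ]
corner [452.2 179.1  50. ]
corner [434.1 290.7  50. ]
scene drift top [575.7 -77.1 116. ] collar [577.  -80.6  56. ] cup [494.1 249.   73. ]
wristcam in tool [  76.88864162   -0.66843619 -164.34933698]
[[ 0.91  0.41 -0.  ]
 [ 0.41 -0.91  0.  ]
 [ 0.   -0.   -1.  ]]
```

The holder drift is at about (579,-81), the larger ones at (481,-64) and (461,42), and the cup at about (498,246). Moving to above the drift, with the jaws along world y.

```bash
cat > go.py <<'E'
import sys
from h import *
from rig import ctrl
a=[float(x) for x in sys.argv[1:5]]
s=ctrl.sense(); r,d=rel(s,a[:3],down(a[3]))
print("t",round(s["time_s"],2),"pos",s["eef_pos"].round(1),"j",s["joints"].round(2),"F",s["force"].round(1),"M",s["wrist_torque"].round(2),"grip",round(s["grip_width"],3)); print("turn",r,"shift cm",d)
E
python3 go.py 579 -81 210 0
```

```text
t 0.15 pos [ 215.8 -478.4  209.1] j [-1.37  0.31  1.5   0.    1.33 -0.22] F [-0.1 -0.2 -0.2] M [-0.02  0.03  0.02] grip 1.001
turn [-0.001 -0.     0.424] shift cm [ 49.44 -21.29  -0.06]
```

{"fn": "move_arm", "kwargs": {
  "series": [
    [0,0,0.1,3.8,-1.6,0,1],
    [0,0,0.2,7.6,-3.2,0,1],
    [0,0,0.3,11.4,-4.8,0,1],
    [0,0,0.42,15.2,-6.4,0,1],
    [0,0,0.42,19,-8,0,1]
  ]
}}

```text
time_s: 0.57
eef_pos: [354.6, -328.3, 209.1]
ee_rot: [-0.0, 1.0, -0.001, -0.0]
force: [1.2, -1.1, -0.2]
grip_width: 0.998
```

```bash
python3 go.py 579 -81 210 0
```

```text
t 0.57 pos [ 354.6 -328.3  209.1] j [-0.99  0.22  1.62  0.    1.3   0.58] F [ 1.2 -1.1 -0.2] M [-0.04 -0.09 -0.01] grip 0.998
turn [-0.001  0.    -0.003] shift cm [ 22.37 -24.79  -0.07]
```

{"fn": "move_arm", "kwargs": {
  "series": [
    [0,0,0,2.8,-3.0,0,1],
    [0,0,0,5.6,-6.0,0,1],
    [0,0,0,8.4,-9.2,0,1],
    [0,0,0,11.2,-12.4,0,1],
    [0,0,0,14,-15.5,0,1]
  ]
}}

```text
time_s: 0.98
eef_pos: [494.6, -173.2, 209.2]
ee_rot: [-0.001, 1.0, -0.001, -0.0]
force: [0.1, -1.2, -0.3]
grip_width: 1.002
```

{"fn": "move_arm", "kwargs": {
  "series": [
    [0,0,0,2.8,-3.0,0,1],
    [0,0,0,5.5,-6.0,0,1],
    [0,0,0,6.5,-7.5,0,1],
    [0,0,0,6.5,-7.5,0,1],
    [0,0,0,6.5,-7.5,0,1]
  ]
}}

```text
time_s: 1.4
eef_pos: [559.8, -97.7, 208.7]
ee_rot: [-0.001, 1.0, -0.0, -0.001]
force: [0.1, -0.9, -0.0]
grip_width: 0.998
```

```bash
python3 go.py 579 -81 150 0; python3 - <<'E'
from rig import ctrl,capture
import cv2,numpy as np,pickle
for n in("wrist","scene"):
    c=capture(n); cv2.imwrite(f"pics/{n}1.png",c["frame"][:,:,::-1]); pickle.dump(c,open(f"{n}1.pkl","wb"))
E
```

```text
t 1.4 pos [559.8 -97.7 208.7] j [-0.38  0.41  1.36  0.    1.37  1.19] F [ 0.1 -0.9 -0. ] M [-0.03  0.05  0.02] grip 0.998
turn [-0.001  0.001 -0.001] shift cm [ 1.93 -1.67  5.87]
```

View pics/wrist1.png

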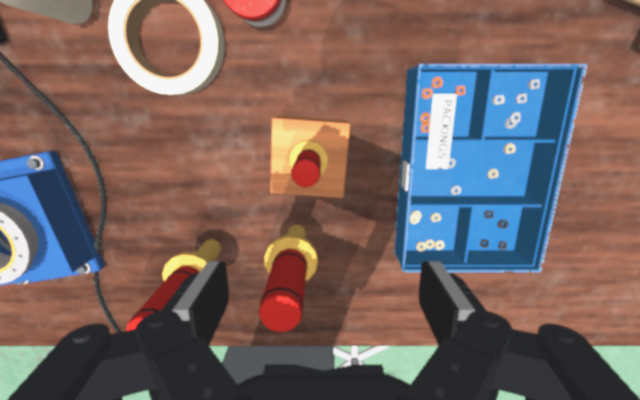

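```bash
python3 - <<'E'
from h import *
w=load("wrist1.pkl"); s=load("scene1.pkl")
print(ray(w,306,172,116), ray(w,309,160,56))
print([ray(w,*p,50) for p in[(271,118),(350,122),(346,198),(270,194)]])
print("big", [ray(w,281,315,z) for z in(150,165,180)],ray(w,290,258,80))
E
```

```text
[579.9 -83.5 116. ] [578.5 -83.3  56. ]
[array([617.8, -47.4,  50. ]), array([ 614. , -122.8,   50. ]), array([ 538. , -120.4,   50. ]), array([542.4, -42.7,  50. ])]
big [array([471. , -63.4, 150. ]), array([482.2, -65.7, 165. ]), array([493.3, -68. , 180. ])] [485.3 -64.2  80. ]
```

{"fn": "move_arm", "kwargs": {
  "series": [
    [0,0,0,1.97,-1.49,2,1],
    [0,0,0,1.97,-1.49,5,1],
    [0,0,0,1.97,-1.49,8,1],
    [0,0,0,1.97,-1.49,11,1],
    [0,0,0,1.97,-1.49,12,1]
  ]
}}

```text
time_s: 1.92
eef_pos: [576.4, -84.8, 85.1]
ee_rot: [-0.002, 1.0, -0.003, -0.004]
force: [0.3, -0.3, -1.0]
grip_width: 0.999
```

```bash
python3 go.py 579.5 -82.8 66 0; python3 - <<'E'
from rig import ctrl,capture
import cv2,numpy as np,pickle
for n in("wrist","scene"):
    c=capture(n); cv2.imwrite(f"pics/{n}2.png",c["frame"][:,:,::-1]); pickle.dump(c,open(f"{n}2.pkl","wb"))
E
```

```text
t 1.92 pos [576.4 -84.8  85.1] j [-0.35  0.56  1.47  0.    1.12  1.23] F [ 0.3 -0.3 -1. ] M [-0.04  0.04  0.01] grip 0.999
turn [-0.003  0.007 -0.005] shift cm [ 0.32 -0.19  1.91]
```

View pics/wrist2.png

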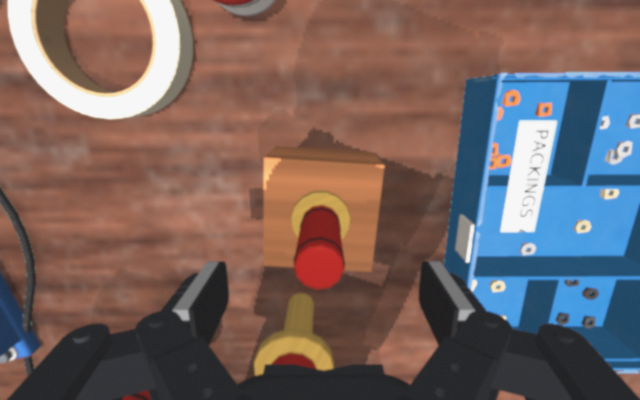

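View pics/scene2.png

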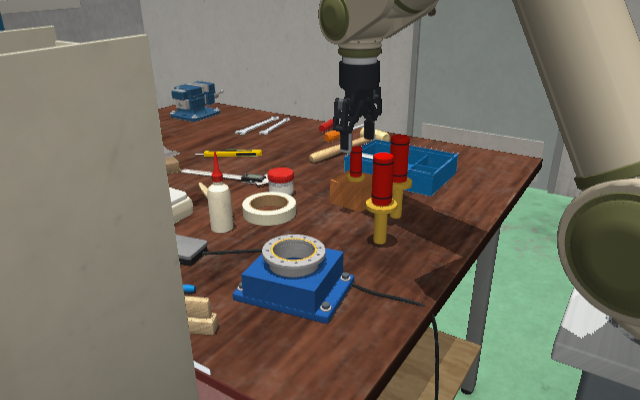

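The drift's top (319,265) is centred between the fingers (columns 227 and 420). Going down and closing.

{"fn": "move_arm", "kwargs": {
  "series": [
    [-0.003,0.006,-0.005,0.32,-0.19,1.0,1],
    [-0.003,0.006,-0.005,0.32,-0.19,1.9,1],
    [-0.003,0.006,-0.005,0.32,-0.19,1.9,1],
    [-0.003,0.006,-0.005,0.32,-0.19,1.9,0.6],
    [-0.003,0.006,-0.005,0.32,-0.19,1.9,0.4]
  ],
  "grip_force": 60
}}

```text
time_s: 2.43
eef_pos: [581.3, -83.4, 70.1]
ee_rot: [0.001, 1.0, -0.0, 0.002]
force: [0.3, 0.8, 1.0]
grip_width: 0.751
```

```bash
python3 go.py 579.5 -82.8 66 0
```

```text
t 2.43 pos [581.3 -83.4  70.1] j [-0.34  0.58  1.47 -0.    1.08  1.23] F [0.3 0.8 1. ] M [-0.01 -0.03  0.02] grip 0.751
turn [ 0.002 -0.003 -0.   ] shift cm [-0.18 -0.06  0.41]
```

{"fn": "move_arm", "kwargs": {
  "series": [
    [0,0,0,-0.15,-0.06,0.3,0.4],
    [0,0,0,-0.15,-0.06,0.3,0.2],
    [0,0,0,-0.15,-0.06,0.3,0.0],
    [0,0,0,-0.15,-0.06,0.3,0.0],
    [0,0,0,-0.15,-0.06,0.3,0.0]
  ],
  "grip_force": 80
}}

```text
time_s: 2.85
eef_pos: [580.1, -82.9, 67.6]
ee_rot: [0.001, 1.0, -0.0, 0.002]
force: [-1.2, -0.2, 4.2]
grip_width: 0.256
```

{"fn": "move_arm", "kwargs": {
  "series": [
    [0,0,0,0,0,0,0],
    [0,0,0,0,0,0,0],
    [0,0,0,0,0,0,0]
  ],
  "grip_force": 80
}}

```text
time_s: 3.1
eef_pos: [580.1, -82.8, 67.7]
ee_rot: [0.001, 1.0, 0.0, 0.002]
force: [-0.9, 0.1, 0.8]
grip_width: 0.251
```

```bash
python3 go.py 579.5 -82.8 190 0;  python3 - <<'E'
from rig import ctrl,capture
import cv2,numpy as np,pickle
for n in("wrist",):
    c=capture(n); cv2.imwrite(f"pics/{n}3.png",c["frame"][:,:,::-1]); pickle.dump(c,open(f"{n}3.pkl","wb"))
E
```

```text
t 3.1 pos [580.1 -82.8  67.7] j [-0.34  0.58  1.48 -0.    1.07  1.23] F [-0.9  0.1  0.8] M [0.01 0.08 0.04] grip 0.251
turn [ 0.002 -0.004  0.   ] shift cm [-1.000e-02  2.000e-02 -1.223e+01]
```

View pics/wrist3.png

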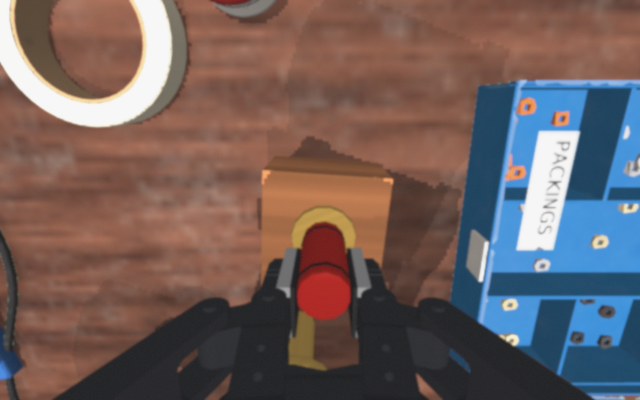

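Gripped: opening 0.251 and the drift is centred in the jaws. The TCP is at z = 67.7 with the tip at z = 4, so the tip is 63.7 mm below the TCP. Lifting straight up.

{"fn": "move_arm", "kwargs": {
  "series": [
    [0,0,0,0,0,-1.5,0],
    [0,0,0,0,0,-4,0],
    [0,0,0,0,0,-7,0],
    [0,0,0,0,0,-10,0],
    [0,0,0,0,0,-13,0]
  ]
}}

```text
time_s: 3.57
eef_pos: [579.0, -82.4, 198.3]
ee_rot: [0.001, 1.0, -0.0, 0.001]
force: [0.3, -0.2, -3.0]
grip_width: 0.252
```

```bash
python3 go.py 480 200 200 0; python3 - <<'E'
from h import *
t=load("top0.pkl")
print("bottle",ray(t,282,140,150),ray(t,362,146,50),"tape",ray(t,323,163,24))
E
```

```text
t 3.57 pos [579.  -82.4 198.3] j [-0.34  0.45  1.33 -0.    1.36  1.23] F [ 0.3 -0.2 -3. ] M [-0.04 -0.03 -0.04] grip 0.252
turn [ 0.001 -0.002 -0.   ] shift cm [ -9.9  -28.24  -0.23]
bottle [710.  144.1 150. ] [726.3 -33.5  50. ] tape [692.6  58.2  24. ]
```

{"fn": "move_arm", "kwargs": {
  "series": [
    [0,0,0,-0.8,-2.5,0,0],
    [0,0,0,-1.8,-6,0,0],
    [0,0,0,-2.8,-9.5,0,0],
    [0,0,0,-3.8,-13,0,0],
    [0,0,0,-4.8,-16.5,0,0]
  ],
  "grip_force": 110
}}

```text
time_s: 3.98
eef_pos: [530.0, 84.0, 197.3]
ee_rot: [0.001, 1.0, -0.0, 0.001]
force: [0.1, 0.6, -3.1]
grip_width: 0.244
```

{"fn": "move_arm", "kwargs": {
  "series": [
    [0,0,0,-0.8,-2.5,0,0],
    [0,0,0,-1.7,-5.5,0,0],
    [0,0,0,-2.4,-8,0,0],
    [0,0,0,-2.8,-9.5,0,0],
    [0,0,0,-2.8,-9.5,0,0]
  ],
  "grip_force": 110
}}

```text
time_s: 4.4
eef_pos: [500.6, 181.7, 196.5]
ee_rot: [0.0, 1.0, 0.001, -0.0]
force: [-0.0, 0.5, -2.5]
grip_width: 0.246
```

```bash
python3 go.py 498 246 200 0; python3 - <<'E'
from rig import ctrl,capture
import cv2,numpy as np,pickle
for n in("wrist","scene","top"):
    c=capture(n); cv2.imwrite(f"pics/{n}4.png",c["frame"][:,:,::-1]); pickle.dump(c,open(f"{n}4.pkl","wb"))
E
```

```text
t 4.4 pos [500.6 181.7 196.5] j [ 0.13  0.34  1.49 -0.    1.31  1.7 ] F [-0.   0.5 -2.5] M [0.   0.02 0.02] grip 0.246
turn [0.    0.001 0.003] shift cm [-0.25 -6.43 -0.35]
```

View pics/wrist4.png

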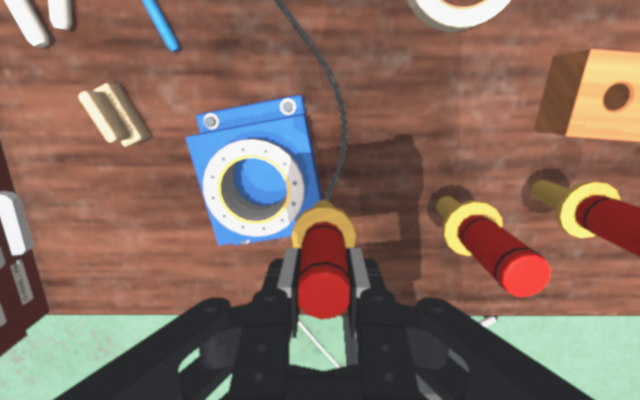

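View pics/scene4.png

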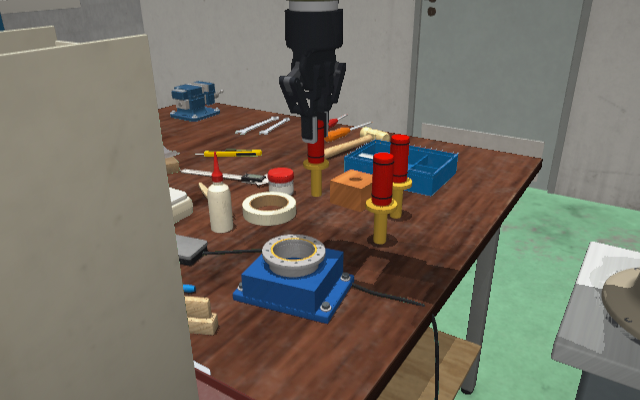

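```bash
python3 - <<'E'
from h import *
f=cv2.imread("pics/wrist4.png")
cv2.imwrite("pics/cd.png",cv2.resize(f[125:255,180:330],None,fx=5,fy=5,interpolation=cv2.INTER_CUBIC))
w=load("wrist4.pkl")
print("hole",ray(w,618,96,50))
E
```

```text
hole [579.3 -83.   50. ]
```

View pics/cd.png

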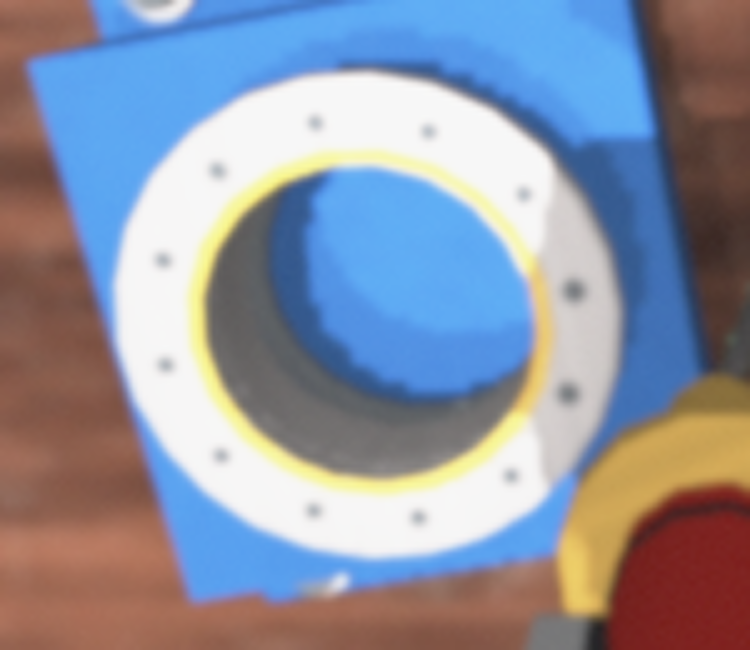

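```bash
python3 - <<'E'
from h import *
w=load("wrist4.pkl")
P=[(315,123),(428,132),(523,194),(574,291),(568,394),(511,475),(418,517),(314,511),(221,456),(165,364),(163,260),(218,170)]
g=lambda u,v:((u+.5)/5+179.5,(v+.5)/5+124.5)
Q=np.array([ray(w,*g(*p),73) for p in P]);print(Q.mean(0),np.hypot(*(Q-Q.mean(0))[:,:2].T).round(1))
for a,b in[((115,313),(623,313)),((369,70),(369,557))]: print((ray(w,*g(*a),73)+ray(w,*g(*b),73))/2)
# tilt estimate: fit circle centre, radius, plane in px
from scipy.optimize import least_squares
px=np.array([g(*p) for p in P])
def res(p):
    x,y,z,a,b,r,ph=p; k=np.arange(12); th=ph-k*np.pi/6
    X=x+r*np.cos(th);Y=y+r*np.sin(th);Z=z+a*(X-x)+b*(Y-y)
    return np.r_[(np.array([proj(w,q) for q in np.c_[X,Y,Z]])-px).ravel(),(r-38)/3,(z-73)/.5]
for ph in np.arange(0,6.28,.5):
    s=least_squares(res,[498,246,73,0,0,39,ph],x_scale=[1,1,1,.01,.01,1,.1],diff_step=1e-3)
    if s.cost<20: print(s.x.round(3),s.cost)
E
```

```text
[497.08333333 245.51666667  73.        ] [37.8 37.7 37.9 38.1 38.1 37.8 37.5 37.9 38.1 38.2 38.1 37.9]
[499.9  245.25  73.  ]
[497.65 245.4   73.  ]
```

{"fn": "move_arm", "kwargs": {
  "series": [
    [0,0,0,-0.15,-1.3,1.5,0],
    [0,0,0,-0.29,-2.6,3.5,0],
    [0,0,0,-0.29,-2.6,5.0,0],
    [0,0,0,-0.29,-2.6,5.2,0],
    [0,0,0,-0.29,-2.6,5.2,0]
  ],
  "grip_force": 110
}}

```text
time_s: 4.97
eef_pos: [499.1, 203.4, 144.1]
ee_rot: [0.001, 1.0, -0.001, -0.001]
force: [-0.1, 0.6, -2.9]
grip_width: 0.241
```

```bash
python3 go.py 497.7 207.7 137 0; python3 - <<'E'
from rig import ctrl,capture
import cv2,numpy as np,pickle
f=capture("scene")["frame"][:,:,::-1]
cv2.imwrite("pics/s5.png",cv2.resize(f[160:320,220:420],None,fx=3.5,fy=3.5,interpolation=cv2.INTER_CUBIC))
E
```

```text
t 4.97 pos [499.1 203.4 144.1] j [ 0.17  0.4   1.55 -0.    1.19  1.74] F [-0.1  0.6 -2.9] M [-0.01  0.    0.04] grip 0.241
turn [ 0.002  0.001 -0.002] shift cm [-0.14 -0.43  0.71]
```

View pics/s5.png

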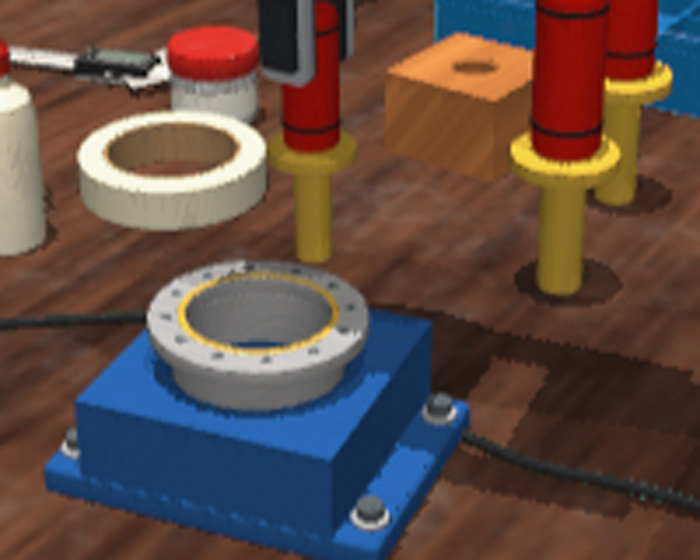

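The tip hangs just above the flange's −y side at about (313,255) in the crop, clear of it. Correcting xy and coming down to touch.

{"fn": "move_arm", "kwargs": {
  "series": [
    [0,0,0,-0.14,-0.4,0.1,0],
    [0,0,0,-0.14,-0.45,0.2,0],
    [0,0,0,-0.14,-0.45,0.35,0],
    [0,0,0,-0.14,-0.45,0.4,0],
    [0,0,0,-0.14,-0.45,0.4,0]
  ]
}}

```text
time_s: 5.43
eef_pos: [498.3, 208.0, 141.1]
ee_rot: [0.001, 1.0, -0.001, 0.0]
force: [-0.0, 0.2, -3.0]
grip_width: 0.248
```

```bash
python3 go.py 497.7 207.7 137 0
```

```text
t 5.43 pos [498.3 208.  141.1] j [ 0.18  0.41  1.55 -0.    1.18  1.75] F [-0.   0.2 -3. ] M [-0.01 -0.04 -0.05] grip 0.248
turn [ 0.002 -0.001 -0.002] shift cm [-0.06  0.03  0.41]
```

{"fn": "move_arm", "kwargs": {
  "series": [
    [0,0,0,0,0,0.1,0],
    [0,0,0,0,0,0.18,0],
    [0,0,0,0,0,0.26,0],
    [0,0,0,0,0,0.34,0],
    [0,0,0,0,0,0.34,0]
  ]
}}

```text
time_s: 5.85
eef_pos: [498.2, 208.0, 137.5]
ee_rot: [0.001, 1.0, -0.001, 0.0]
force: [0.0, 1.1, -3.1]
grip_width: 0.245
```

{"fn": "move_arm", "kwargs": {
  "series": [
    [0,0,0,0,0,0.06,0],
    [0,0,0,0,0,0.12,0],
    [0,0,0,0,0,0.12,0]
  ]
}}

```text
time_s: 6.1
eef_pos: [498.2, 208.0, 136.2]
ee_rot: [0.001, 1.0, -0.001, 0.0]
force: [-0.6, -0.2, -3.0]
grip_width: 0.244
```

{"fn": "move_arm", "kwargs": {
  "series": [
    [0,0,0,0,0,0.06,0],
    [0,0,0,0,0,0.12,0],
    [0,0,0,0,0,0.12,0]
  ]
}}

```text
time_s: 6.35
eef_pos: [498.4, 208.0, 135.4]
ee_rot: [0.001, 1.0, -0.001, 0.0]
force: [0.3, 0.1, 0.3]
grip_width: 0.24
```

{"fn": "move_arm", "kwargs": {
  "series": [
    [0,0,0,0,0,0.06,0],
    [0,0,0,0,0,0.1,0],
    [0,0,0,0,0,0.1,0]
  ]
}}

```text
time_s: 6.6
eef_pos: [498.5, 208.0, 134.6]
ee_rot: [0.001, 1.0, -0.001, 0.001]
force: [-0.7, -0.6, 1.3]
grip_width: 0.244
```

Touched −y at TCP z ≈ 135.5. Now lifting over to the +y side.

{"fn": "move_arm", "kwargs": {
  "series": [
    [0,0,0,0,0,-0.8,0],
    [0,0,0,-0.05,-2.5,-0.8,0],
    [0,0,0,-0.05,-5.5,-0.8,0],
    [0,0,0,-0.06,-7.57,-0.8,0],
    [0,0,0,-0.06,-7.57,-0.7,0]
  ]
}}

```text
time_s: 7.02
eef_pos: [497.4, 286.9, 141.6]
ee_rot: [0.0, 1.0, 0.001, 0.001]
force: [0.5, 0.1, -3.0]
grip_width: 0.246
```

{"fn": "move_arm", "kwargs": {
  "series": [
    [0,0,0,0,0,0.05,0],
    [0,0,0,0,0,0.1,0],
    [0,0,0,0,0,0.1,0]
  ]
}}

```text
time_s: 7.27
eef_pos: [497.4, 286.4, 140.4]
ee_rot: [0.0, 1.0, 0.0, 0.0]
force: [-0.7, 0.5, -2.6]
grip_width: 0.241
```

Still in the air. Correcting y back to 283.7 and continuing down.

{"fn": "move_arm", "kwargs": {
  "series": [
    [0,0,0,0.03,0.25,0.05,0],
    [0,0,0,0.03,0.27,0.1,0],
    [0,0,0,0.03,0.27,0.1,0]
  ]
}}

```text
time_s: 7.52
eef_pos: [497.9, 283.0, 139.4]
ee_rot: [0.0, 1.0, -0.0, 0.0]
force: [0.8, 0.1, -3.1]
grip_width: 0.246
```

{"fn": "move_arm", "kwargs": {
  "series": [
    [0,0,0,0,0,0.05,0],
    [0,0,0,0,0,0.1,0],
    [0,0,0,0,0,0.1,0]
  ]
}}

```text
time_s: 7.77
eef_pos: [497.8, 282.9, 138.3]
ee_rot: [0.0, 1.0, -0.0, 0.0]
force: [-0.3, -0.0, -3.4]
grip_width: 0.243
```

{"fn": "move_arm", "kwargs": {
  "series": [
    [0,0,0,0,0,0.05,0],
    [0,0,0,0,0,0.1,0],
    [0,0,0,0,0,0.1,0]
  ]
}}

```text
time_s: 8.02
eef_pos: [497.8, 283.0, 137.2]
ee_rot: [0.0, 1.0, -0.0, 0.0]
force: [0.4, 0.1, -3.8]
grip_width: 0.248
```

{"fn": "move_arm", "kwargs": {
  "series": [
    [0,0,0,0,0,0.05,0],
    [0,0,0,0,0,0.1,0],
    [0,0,0,0,0,0.1,0]
  ]
}}

```text
time_s: 8.27
eef_pos: [497.7, 282.9, 136.1]
ee_rot: [0.0, 1.0, -0.0, 0.0]
force: [-0.3, 0.2, -3.3]
grip_width: 0.244
```

{"fn": "move_arm", "kwargs": {
  "series": [
    [0,0,0,0,0,0.05,0],
    [0,0,0,0,0,0.08,0],
    [0,0,0,0,0,0.08,0]
  ]
}}

```text
time_s: 8.52
eef_pos: [497.9, 283.0, 135.6]
ee_rot: [0.0, 1.0, -0.0, 0.0]
force: [-0.2, -0.7, 0.6]
grip_width: 0.245
```

{"fn": "move_arm", "kwargs": {
  "series": [
    [0,0,0,0,0,0.05,0],
    [0,0,0,0,0,0.08,0],
    [0,0,0,0,0,0.08,0]
  ]
}}

```text
time_s: 8.77
eef_pos: [498.0, 283.0, 135.1]
ee_rot: [0.0, 1.0, -0.0, 0.001]
force: [0.2, -0.3, 1.4]
grip_width: 0.242
```

+y and −y are nearly level. Next I'll probe ±x.

{"fn": "move_arm", "kwargs": {
  "series": [
    [0,0,0,0,0,-0.6,0],
    [0,0,0,1.5,1.5,-0.6,0],
    [0,0,0,3.77,3.73,-0.6,0],
    [0,0,0,3.77,3.73,-0.4,0],
    [0,0,0,3.77,3.73,-0.3,0]
  ]
}}

```text
time_s: 9.18
eef_pos: [536.2, 244.7, 137.7]
ee_rot: [0.0, 1.0, -0.001, 0.0]
force: [-0.4, 0.8, -2.6]
grip_width: 0.242
```

{"fn": "move_arm", "kwargs": {
  "series": [
    [0,0,0,0,0,0.05,0],
    [0,0,0,0,0,0.05,0]
  ]
}}

```text
time_s: 9.35
eef_pos: [535.6, 245.1, 136.8]
ee_rot: [0.0, 1.0, -0.001, -0.0]
force: [0.8, 0.5, -3.4]
grip_width: 0.246
```

{"fn": "move_arm", "kwargs": {
  "series": [
    [0,0,0,0,0,0.05,0],
    [0,0,0,0,0,0.1,0],
    [0,0,0,0,0,0.1,0]
  ]
}}

```text
time_s: 9.6
eef_pos: [535.3, 245.4, 135.8]
ee_rot: [0.0, 1.0, -0.001, -0.0]
force: [0.7, -0.1, -3.2]
grip_width: 0.24
```

{"fn": "move_arm", "kwargs": {
  "series": [
    [0,0,0,0,0,0.05,0],
    [0,0,0,0,0,0.08,0],
    [0,0,0,0,0,0.08,0]
  ]
}}

```text
time_s: 9.85
eef_pos: [535.3, 245.6, 135.2]
ee_rot: [0.0, 1.0, -0.001, -0.0]
force: [-0.2, -0.2, -1.3]
grip_width: 0.243
```

Nearly level: −y 134.6, +y 135.7 (before small pushes), +x 135.2. Now pushing +x by about 2 mm.

{"fn": "move_arm", "kwargs": {
  "series": [
    [0,0,0,0,0,0.05,0],
    [0,0,0,0,0,0.1,0],
    [0,0,0,0,0,0.15,0],
    [0,0,0,0,0,0.2,0],
    [0,0,0,0,0,0.23,0]
  ]
}}

```text
time_s: 10.27
eef_pos: [535.4, 245.7, 133.2]
ee_rot: [0.0, 1.0, -0.001, 0.0]
force: [-0.6, -0.7, 4.0]
grip_width: 0.244
```

{"fn": "move_arm", "kwargs": {
  "series": [
    [0,0,0,0,0,-0.8,0],
    [0,0,0,-2.5,0,-0.8,0],
    [0,0,0,-5.5,0,-0.8,0],
    [0,0,0,-7.6,0,-0.8,0],
    [0,0,0,-7.6,0,-0.7,0]
  ]
}}

```text
time_s: 10.68
eef_pos: [456.0, 246.0, 140.3]
ee_rot: [0.0, 1.0, -0.0, -0.001]
force: [-0.0, 0.0, -3.2]
grip_width: 0.243
```

{"fn": "move_arm", "kwargs": {
  "series": [
    [0,0,0,0,0,0.1,0],
    [0,0,0,0,0,0.1,0]
  ]
}}

```text
time_s: 10.85
eef_pos: [456.0, 246.0, 139.3]
ee_rot: [0.0, 1.0, 0.0, -0.001]
force: [-0.6, 0.3, -3.4]
grip_width: 0.245
```

{"fn": "move_arm", "kwargs": {
  "series": [
    [0,0,0,0.37,-0.03,0.1,0],
    [0,0,0,0.37,-0.03,0.2,0],
    [0,0,0,0.37,-0.03,0.25,0]
  ]
}}

```text
time_s: 11.1
eef_pos: [460.2, 246.2, 136.4]
ee_rot: [0.001, 1.0, -0.0, -0.001]
force: [-0.4, -0.4, -3.4]
grip_width: 0.243
```

{"fn": "move_arm", "kwargs": {
  "series": [
    [0,0,0,0,0,0.05,0],
    [0,0,0,0,0,0.1,0],
    [0,0,0,0,0,0.1,0]
  ]
}}

```text
time_s: 11.35
eef_pos: [460.2, 246.1, 135.1]
ee_rot: [0.001, 1.0, -0.0, -0.002]
force: [-0.1, -0.2, -2.7]
grip_width: 0.244
```

{"fn": "move_arm", "kwargs": {
  "series": [
    [0,0,0,0,0,0.05,0],
    [0,0,0,0,0,0.08,0],
    [0,0,0,0,0,0.08,0]
  ]
}}

```text
time_s: 11.6
eef_pos: [460.2, 246.1, 134.3]
ee_rot: [0.001, 1.0, -0.0, -0.002]
force: [-0.3, -0.5, -2.8]
grip_width: 0.247
```

{"fn": "move_arm", "kwargs": {
  "series": [
    [0,0,0,0,0,0.05,0],
    [0,0,0,0,0,0.08,0],
    [0,0,0,0,0,0.08,0]
  ]
}}

```text
time_s: 11.85
eef_pos: [460.2, 246.1, 133.4]
ee_rot: [0.001, 1.0, -0.0, -0.002]
force: [-0.3, -0.4, -3.6]
grip_width: 0.246
```

{"fn": "move_arm", "kwargs": {
  "series": [
    [0,0,0,0,0,0.05,0],
    [0,0,0,0,0,0.08,0],
    [0,0,0,0,0,0.08,0]
  ]
}}

```text
time_s: 12.1
eef_pos: [460.1, 246.1, 132.6]
ee_rot: [0.001, 1.0, -0.0, -0.002]
force: [-0.2, 0.5, -3.0]
grip_width: 0.244
```

No contact yet on the −x side, lower than I expected. Taking a look.

```bash
python3 - <<'E'
from rig import ctrl,capture
import cv2,numpy as np,pickle
f=capture("scene")["frame"][:,:,::-1]
cv2.imwrite("pics/s6.png",cv2.resize(f[160:320,220:420],None,fx=3.5,fy=3.5,interpolation=cv2.INTER_CUBIC))
E
```

```text
(no output)
```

View pics/s6.png

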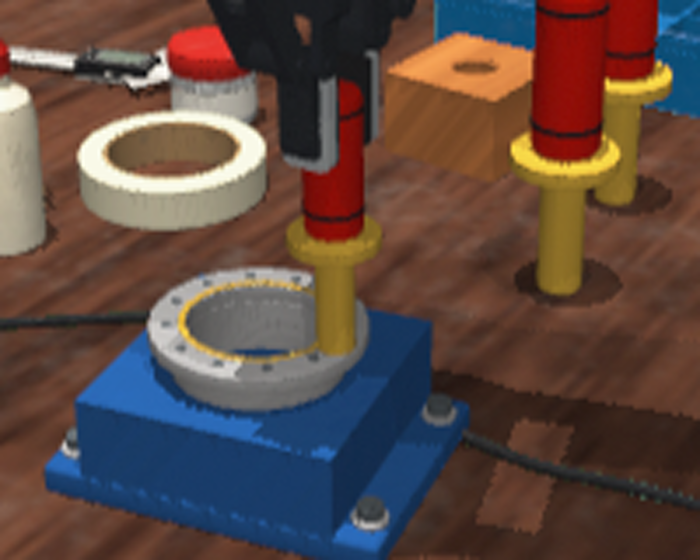

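{"fn": "move_arm", "kwargs": {
  "series": [
    [0,0,0,0,0,0.05,0],
    [0,0,0,0,0,0.08,0],
    [0,0,0,0,0,0.08,0]
  ]
}}

```text
time_s: 12.4
eef_pos: [460.3, 246.1, 132.1]
ee_rot: [0.001, 1.0, -0.0, -0.001]
force: [-0.5, -0.9, -0.3]
grip_width: 0.244
```

{"fn": "move_arm", "kwargs": {
  "series": [
    [0,0,0,0,0,0.04,0],
    [0,0,0,0,0,0.04,0]
  ]
}}

```text
time_s: 12.57
eef_pos: [460.4, 246.2, 131.9]
ee_rot: [0.001, 1.0, -0.0, -0.001]
force: [0.1, -1.0, 1.0]
grip_width: 0.241
```

−x is at about 132.1 and +x at 133.2, so the cup tips slightly to −x. Re-probing +y.

{"fn": "move_arm", "kwargs": {
  "series": [
    [0,0,0,0,0,-0.6,0],
    [0,0,0,1.5,-1.5,-0.6,0],
    [0,0,0,3.73,-3.75,-0.6,0],
    [0,0,0,3.73,-3.75,-0.4,0],
    [0,0,0,3.73,-3.75,-0.3,0]
  ]
}}

```text
time_s: 12.98
eef_pos: [497.8, 284.1, 134.1]
ee_rot: [0.001, 1.0, 0.0, -0.002]
force: [-0.7, -0.4, -3.4]
grip_width: 0.242
```

{"fn": "move_arm", "kwargs": {
  "series": [
    [0,0,0,0,0,0.05,0],
    [0,0,0,0,0,0.08,0],
    [0,0,0,0,0,0.08,0]
  ]
}}

```text
time_s: 13.23
eef_pos: [497.5, 283.7, 133.4]
ee_rot: [0.001, 1.0, 0.0, -0.002]
force: [0.5, -0.7, -2.9]
grip_width: 0.243
```

{"fn": "move_arm", "kwargs": {
  "series": [
    [0,0,0,0,0,0.05,0],
    [0,0,0,0,0,0.08,0],
    [0,0,0,0,0,0.08,0]
  ]
}}

```text
time_s: 13.48
eef_pos: [497.5, 283.6, 133.1]
ee_rot: [0.001, 1.0, -0.0, -0.002]
force: [-0.6, -0.9, -0.5]
grip_width: 0.243
```

{"fn": "move_arm", "kwargs": {
  "series": [
    [0,0,0,0,0,0.04,0],
    [0,0,0,0,0,0.08,0],
    [0,0,0,0,0,0.12,0],
    [0,0,0,0,0,0.15,0]
  ]
}}

```text
time_s: 13.82
eef_pos: [497.6, 283.5, 131.9]
ee_rot: [0.001, 1.0, -0.0, -0.001]
force: [-1.0, -1.5, 1.7]
grip_width: 0.244
```

{"fn": "move_arm", "kwargs": {
  "series": [
    [0,0,0,0,0,-0.7,0],
    [0,0,0,0,2.5,-0.7,0],
    [0,0,0,0,5.5,-0.7,0],
    [0,0,0,0,7.5,-0.7,0],
    [0,0,0,0,7.5,-0.4,0]
  ]
}}

```text
time_s: 14.23
eef_pos: [498.0, 205.7, 136.5]
ee_rot: [0.001, 1.0, -0.001, -0.001]
force: [0.1, -0.1, -3.2]
grip_width: 0.245
```

{"fn": "move_arm", "kwargs": {
  "series": [
    [0,0,0,0,0,0.05,0],
    [0,0,0,0,0,0.08,0],
    [0,0,0,0,0,0.08,0]
  ]
}}

```text
time_s: 14.48
eef_pos: [498.0, 206.3, 135.7]
ee_rot: [0.001, 1.0, -0.001, -0.001]
force: [0.0, 0.5, -3.0]
grip_width: 0.245
```

{"fn": "move_arm", "kwargs": {
  "series": [
    [0,0,0,-0.03,-0.15,0.08,0],
    [0,0,0,-0.03,-0.15,0.16,0],
    [0,0,0,-0.03,-0.15,0.16,0]
  ]
}}

```text
time_s: 14.73
eef_pos: [497.5, 208.3, 133.8]
ee_rot: [0.001, 1.0, -0.001, -0.001]
force: [0.7, 0.4, -3.6]
grip_width: 0.244
```

{"fn": "move_arm", "kwargs": {
  "series": [
    [0,0,0,0,0,0.05,0],
    [0,0,0,0,0,0.1,0],
    [0,0,0,0,0,0.1,0]
  ]
}}

```text
time_s: 14.98
eef_pos: [497.4, 208.4, 132.7]
ee_rot: [0.001, 1.0, -0.001, -0.002]
force: [-1.0, 0.2, -3.3]
grip_width: 0.248
```

{"fn": "move_arm", "kwargs": {
  "series": [
    [0,0,0,0,0,0.05,0],
    [0,0,0,0,0,0.08,0],
    [0,0,0,0,0,0.08,0]
  ]
}}

```text
time_s: 15.23
eef_pos: [497.4, 208.3, 131.8]
ee_rot: [0.001, 1.0, -0.001, -0.002]
force: [0.6, 0.1, -3.0]
grip_width: 0.244
```

{"fn": "move_arm", "kwargs": {
  "series": [
    [0,0,0,0,0,0.05,0],
    [0,0,0,0,0,0.08,0],
    [0,0,0,0,0,0.08,0]
  ]
}}

```text
time_s: 15.48
eef_pos: [497.4, 208.3, 131.0]
ee_rot: [0.001, 1.0, -0.001, -0.002]
force: [0.4, -0.4, -2.8]
grip_width: 0.243
```

{"fn": "move_arm", "kwargs": {
  "series": [
    [0,0,0,0,0,0.05,0],
    [0,0,0,0,0,0.08,0],
    [0,0,0,0,0,0.08,0]
  ]
}}

```text
time_s: 15.73
eef_pos: [497.6, 208.3, 130.5]
ee_rot: [0.001, 1.0, -0.001, -0.001]
force: [-0.1, -0.6, 0.6]
grip_width: 0.243
```

The cup is low towards (−x,−y). Next is a push on the high (+x,+y) diagonal.

{"fn": "move_arm", "kwargs": {
  "series": [
    [0,0,0,0,0,-0.7,0],
    [0,0,0,0.9,-2.2,-0.7,0],
    [0,0,0,2,-4.8,-0.7,0],
    [0,0,0,2.7,-6.4,-0.7,0],
    [0,0,0,2.7,-6.4,-0.4,0]
  ]
}}

```text
time_s: 16.15
eef_pos: [525.5, 274.9, 134.8]
ee_rot: [0.0, 1.0, 0.0, -0.0]
force: [-0.0, 0.8, -4.6]
grip_width: 0.246
```

{"fn": "move_arm", "kwargs": {
  "series": [
    [0,0,0,0,0.1,0.06,0],
    [0,0,0,0,0.15,0.12,0],
    [0,0,0,0,0.15,0.12,0]
  ]
}}

```text
time_s: 16.4
eef_pos: [525.3, 272.7, 133.6]
ee_rot: [0.001, 1.0, 0.0, -0.001]
force: [-0.7, -0.5, -2.8]
grip_width: 0.245
```

{"fn": "move_arm", "kwargs": {
  "series": [
    [0,0,0,0,0,0.05,0],
    [0,0,0,0,0,0.1,0],
    [0,0,0,0,0,0.1,0]
  ]
}}

```text
time_s: 16.65
eef_pos: [525.3, 272.3, 132.7]
ee_rot: [0.001, 1.0, -0.0, -0.001]
force: [-0.7, -0.3, -3.2]
grip_width: 0.243
```

{"fn": "move_arm", "kwargs": {
  "series": [
    [0,0,0,0,0,0.05,0],
    [0,0,0,0,0,0.1,0],
    [0,0,0,0,0,0.1,0]
  ]
}}

```text
time_s: 16.9
eef_pos: [525.4, 272.2, 131.9]
ee_rot: [0.001, 1.0, -0.0, -0.0]
force: [-0.3, -0.7, -1.8]
grip_width: 0.244
```

{"fn": "move_arm", "kwargs": {
  "series": [
    [0,0,0,0,0,0.05,0],
    [0,0,0,0,0,0.1,0],
    [0,0,0,0,0,0.15,0]
  ]
}}

```text
time_s: 17.15
eef_pos: [525.6, 272.2, 130.9]
ee_rot: [0.001, 1.0, -0.0, -0.0]
force: [-1.6, -0.8, 3.6]
grip_width: 0.243
```

{"fn": "move_arm", "kwargs": {
  "series": [
    [0,0,0,0,0,0.05,0],
    [0,0,0,0,0,0.1,0],
    [0,0,0,0,0,0.15,0]
  ]
}}

```text
time_s: 17.4
eef_pos: [525.7, 272.2, 129.7]
ee_rot: [0.001, 1.0, -0.0, 0.0]
force: [-1.7, -1.8, 3.3]
grip_width: 0.246
```

{"fn": "move_arm", "kwargs": {
  "series": [
    [0,0,0,0,0,0.05,0],
    [0,0,0,0,0,0.1,0],
    [0,0,0,0,0,0.13,0]
  ]
}}

```text
time_s: 17.65
eef_pos: [525.7, 272.2, 128.3]
ee_rot: [0.001, 1.0, -0.0, 0.0]
force: [-1.4, -1.0, 2.3]
grip_width: 0.246
```

{"fn": "move_arm", "kwargs": {
  "series": [
    [0,0,0,0,0,-0.7,0],
    [0,0,0,-1.8,1.8,-0.7,0],
    [0,0,0,-3.8,3.7,-0.7,0],
    [0,0,0,-5.4,5.3,-0.7,0],
    [0,0,0,-5.4,5.3,-0.4,0]
  ]
}}

```text
time_s: 18.07
eef_pos: [469.4, 217.5, 132.5]
ee_rot: [0.001, 1.0, -0.001, -0.001]
force: [0.8, -0.4, -2.9]
grip_width: 0.241
```

{"fn": "move_arm", "kwargs": {
  "series": [
    [0,0,0,0,0,0.06,0],
    [0,0,0,0,0,0.12,0],
    [0,0,0,0,0,0.12,0]
  ]
}}

```text
time_s: 18.32
eef_pos: [469.8, 217.9, 131.2]
ee_rot: [0.001, 1.0, -0.0, -0.001]
force: [-0.6, -0.9, -3.0]
grip_width: 0.247
```

{"fn": "move_arm", "kwargs": {
  "series": [
    [0,0,0,0.08,-0.08,0.06,0],
    [0,0,0,0.1,-0.1,0.12,0],
    [0,0,0,0.1,-0.1,0.12,0]
  ]
}}

```text
time_s: 18.57
eef_pos: [471.0, 219.2, 129.7]
ee_rot: [0.001, 1.0, -0.0, -0.001]
force: [-0.3, -0.5, -3.9]
grip_width: 0.246
```

{"fn": "move_arm", "kwargs": {
  "series": [
    [0,0,0,0,0,0.05,0],
    [0,0,0,0,0,0.1,0],
    [0,0,0,0,0,0.1,0]
  ]
}}

```text
time_s: 18.82
eef_pos: [470.9, 219.3, 128.6]
ee_rot: [0.001, 1.0, -0.0, -0.001]
force: [0.5, 0.1, -3.0]
grip_width: 0.245
```

{"fn": "move_arm", "kwargs": {
  "series": [
    [0,0,0,0,0,0.05,0],
    [0,0,0,0,0,0.1,0],
    [0,0,0,0,0,0.1,0]
  ]
}}

```text
time_s: 19.07
eef_pos: [470.9, 219.2, 127.4]
ee_rot: [0.001, 1.0, -0.0, -0.001]
force: [0.3, 0.7, -3.3]
grip_width: 0.246
```

{"fn": "move_arm", "kwargs": {
  "series": [
    [0,0,0,0,0,0.05,0],
    [0,0,0,0,0,0.08,0],
    [0,0,0,0,0,0.08,0]
  ]
}}

```text
time_s: 19.32
eef_pos: [471.0, 219.2, 127.0]
ee_rot: [0.001, 1.0, -0.0, -0.001]
force: [-1.7, -0.6, 1.1]
grip_width: 0.243
```

{"fn": "move_arm", "kwargs": {
  "series": [
    [0,0,0,0,0,0.05,0],
    [0,0,0,0,0,0.08,0],
    [0,0,0,0,0,0.08,0]
  ]
}}

```text
time_s: 19.57
eef_pos: [471.2, 219.2, 126.4]
ee_rot: [0.001, 1.0, -0.0, -0.001]
force: [-0.4, -0.1, 1.6]
grip_width: 0.241
```

```bash
python3 - <<'E'
from h import *
from rig import ctrl,capture
c=capture("scene"); pickle.dump(c,open("scene7.pkl","wb")); f=c["frame"][:,:,::-1]
cv2.imwrite("pics/s7.png",cv2.resize(f[160:320,220:420],None,fx=3.5,fy=3.5,interpolation=cv2.INTER_CUBIC))
c=capture("wrist"); pickle.dump(c,open("wrist7.pkl","wb")); f=c["frame"][:,:,::-1]
cv2.imwrite("pics/w7.png",f)
E
```

```text
(no output)
```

View pics/s7.png

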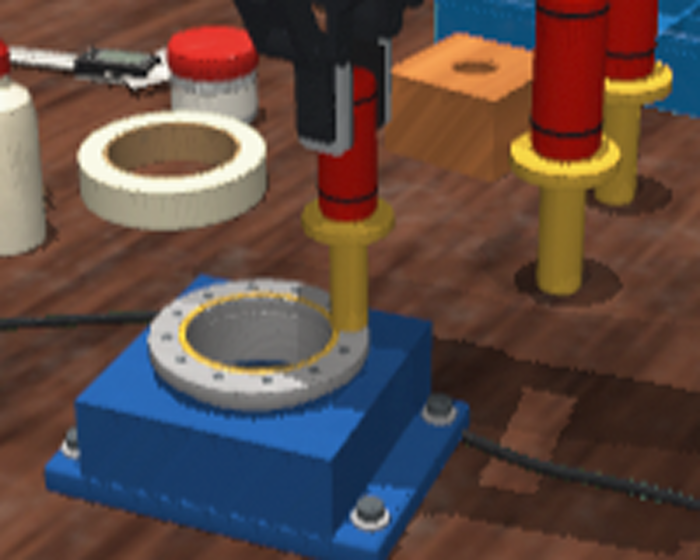

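View pics/w7.png

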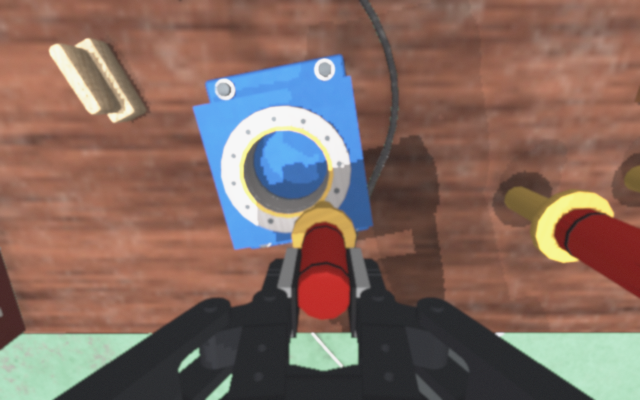

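```bash
python3 - <<'E'
from h import *
o=[]
for n in("wrist3","wrist4","wrist7"):
    f=load(n+".pkl")["frame"][:,:,::-1]
    o.append(cv2.resize(f[195:330,285:365],None,fx=3.2,fy=4,interpolation=cv2.INTER_CUBIC))
cv2.imwrite("pics/cmp.png",np.hstack(o))
E
```

```text
(no output)
```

View pics/cmp.png

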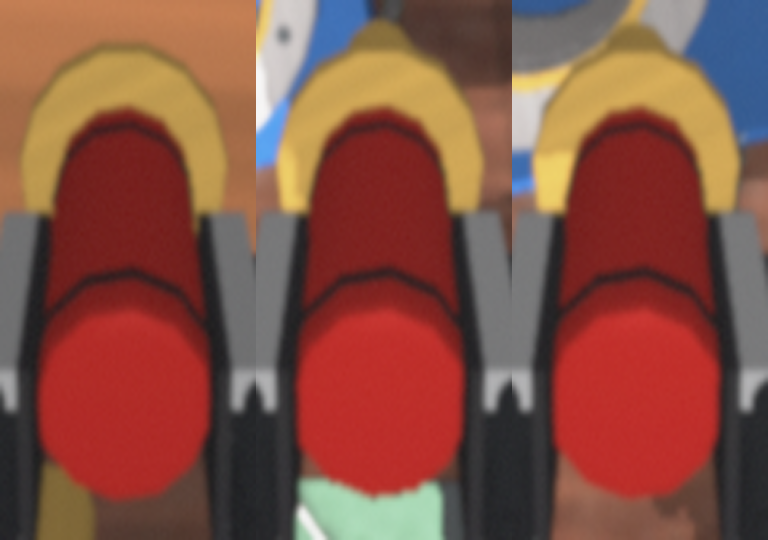

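No slip and no tilt of the drift in the grip between those views. Next a push on (+x,+y), in small steps from now on.

{"fn": "move_arm", "kwargs": {
  "series": [
    [0,0,0,0,0,-0.7,0],
    [0,0,0,1.8,-1.8,-0.7,0],
    [0,0,0,3.7,-3.7,-0.7,0],
    [0,0,0,5.25,-5.2,-0.6,0],
    [0,0,0,5.25,-5.2,-0.4,0]
  ]
}}

```text
time_s: 20.08
eef_pos: [525.5, 273.2, 130.0]
ee_rot: [0.0, 1.0, 0.0, 0.0]
force: [1.0, 0.0, -3.4]
grip_width: 0.242
```

{"fn": "move_arm", "kwargs": {
  "series": [
    [0,0,0,0,0,0.05,0],
    [0,0,0,0,0,0.1,0],
    [0,0,0,0,0,0.12,0]
  ]
}}

```text
time_s: 20.33
eef_pos: [525.0, 272.8, 128.7]
ee_rot: [0.0, 1.0, 0.0, -0.0]
force: [-0.5, -0.8, -2.9]
grip_width: 0.246
```

{"fn": "move_arm", "kwargs": {
  "series": [
    [0,0,0,0,0,0.05,0],
    [0,0,0,0,0,0.08,0]
  ]
}}

```text
time_s: 20.5
eef_pos: [524.8, 272.4, 128.1]
ee_rot: [0.0, 1.0, -0.0, -0.0]
force: [0.6, -0.9, -3.2]
grip_width: 0.247
```

{"fn": "move_arm", "kwargs": {
  "series": [
    [0,0,0,0,0,0.05,0],
    [0,0,0,0,0,0.08,0]
  ]
}}

```text
time_s: 20.67
eef_pos: [524.7, 272.2, 127.6]
ee_rot: [0.0, 1.0, -0.0, -0.0]
force: [0.1, -1.2, 0.4]
grip_width: 0.243
```

{"fn": "move_arm", "kwargs": {
  "series": [
    [0,0,0,0,0,0.04,0],
    [0,0,0,0,0,0.08,0]
  ]
}}

```text
time_s: 20.83
eef_pos: [524.9, 272.2, 127.4]
ee_rot: [0.0, 1.0, -0.0, 0.0]
force: [-0.8, -1.3, 2.0]
grip_width: 0.243
```

{"fn": "move_arm", "kwargs": {
  "series": [
    [0,0,0,0,0,0.04,0],
    [0,0,0,0,0,0.08,0]
  ]
}}

```text
time_s: 21.0
eef_pos: [525.0, 272.2, 127.0]
ee_rot: [0.0, 1.0, -0.0, 0.001]
force: [-1.0, -0.8, 2.6]
grip_width: 0.243
```

{"fn": "move_arm", "kwargs": {
  "series": [
    [0,0,0,0,0,0.04,0],
    [0,0,0,0,0,0.08,0]
  ]
}}

```text
time_s: 21.17
eef_pos: [525.1, 272.2, 126.4]
ee_rot: [0.0, 1.0, -0.0, 0.001]
force: [-2.2, -1.0, 2.5]
grip_width: 0.246
```

{"fn": "move_arm", "kwargs": {
  "series": [
    [0,0,0,0,0,0.04,0],
    [0,0,0,0,0,0.08,0]
  ]
}}

```text
time_s: 21.33
eef_pos: [525.1, 272.2, 125.7]
ee_rot: [0.0, 1.0, -0.0, 0.001]
force: [-1.8, -0.7, 3.0]
grip_width: 0.244
```

{"fn": "move_arm", "kwargs": {
  "series": [
    [0,0,0,0,0,0.04,0],
    [0,0,0,0,0,0.08,0]
  ]
}}

```text
time_s: 21.5
eef_pos: [525.1, 272.2, 124.9]
ee_rot: [0.0, 1.0, -0.0, 0.001]
force: [-0.8, -1.6, 3.0]
grip_width: 0.246
```

{"fn": "move_arm", "kwargs": {
  "series": [
    [0,0,0,0,0,-0.7,0],
    [0,0,0,-1.8,1.8,-0.7,0],
    [0,0,0,-3.7,3.7,-0.7,0],
    [0,0,0,-5.3,5.25,-0.6,0],
    [0,0,0,-5.3,5.25,-0.4,0]
  ]
}}

```text
time_s: 21.92
eef_pos: [469.8, 218.0, 128.8]
ee_rot: [0.001, 1.0, -0.001, -0.0]
force: [0.1, 0.1, -2.4]
grip_width: 0.247
```

{"fn": "move_arm", "kwargs": {
  "series": [
    [0,0,0,0,0,0.06,0],
    [0,0,0,0,0,0.12,0],
    [0,0,0,0,0,0.15,0]
  ]
}}

```text
time_s: 22.17
eef_pos: [470.2, 218.4, 127.3]
ee_rot: [0.001, 1.0, -0.001, -0.0]
force: [-0.3, -0.6, -3.5]
grip_width: 0.24
```

{"fn": "move_arm", "kwargs": {
  "series": [
    [0,0,0,0.05,-0.05,0.05,0],
    [0,0,0,0.05,-0.05,0.1,0]
  ]
}}

```text
time_s: 22.33
eef_pos: [471.2, 219.3, 126.1]
ee_rot: [0.0, 1.0, -0.0, 0.0]
force: [-0.2, -0.7, -3.4]
grip_width: 0.242
```

{"fn": "move_arm", "kwargs": {
  "series": [
    [0,0,0,0,0,0.05,0],
    [0,0,0,0,0,0.1,0]
  ]
}}

```text
time_s: 22.5
eef_pos: [471.3, 219.5, 124.9]
ee_rot: [0.001, 1.0, -0.0, 0.0]
force: [-0.7, 0.4, -2.8]
grip_width: 0.245
```

{"fn": "move_arm", "kwargs": {
  "series": [
    [0,0,0,0,0,0.05,0],
    [0,0,0,0,0,0.1,0]
  ]
}}

```text
time_s: 22.67
eef_pos: [471.4, 219.5, 123.8]
ee_rot: [0.001, 1.0, -0.0, -0.0]
force: [-0.2, -0.1, -3.3]
grip_width: 0.247
```

{"fn": "move_arm", "kwargs": {
  "series": [
    [0,0,0,0,0,0.05,0],
    [0,0,0,0,0,0.08,0]
  ]
}}

```text
time_s: 22.83
eef_pos: [471.6, 219.6, 123.4]
ee_rot: [0.0, 1.0, -0.0, 0.0]
force: [-0.2, -1.1, 2.8]
grip_width: 0.237
```

−− is at 123.6 and ++ at about 124.9. Checking the other diagonal, (+x,−y).

{"fn": "move_arm", "kwargs": {
  "series": [
    [0,0,0,0,0,-0.6,0],
    [0,0,0,2.5,0,-0.6,0],
    [0,0,0,5.2,0.06,-0.6,0],
    [0,0,0,5.2,0.06,-0.4,0],
    [0,0,0,5.2,0.06,-0.3,0]
  ]
}}

```text
time_s: 23.25
eef_pos: [524.1, 218.7, 126.1]
ee_rot: [0.0, 1.0, -0.0, 0.0]
force: [-1.6, -0.6, -3.1]
grip_width: 0.242
```

{"fn": "move_arm", "kwargs": {
  "series": [
    [0,0,0,0,0,0.05,0],
    [0,0,0,0,0,0.1,0]
  ]
}}

```text
time_s: 23.42
eef_pos: [523.5, 218.8, 125.0]
ee_rot: [0.001, 1.0, -0.0, -0.0]
force: [-0.1, -0.2, -2.3]
grip_width: 0.245
```

{"fn": "move_arm", "kwargs": {
  "series": [
    [0,0,0,0,0,0.05,0],
    [0,0,0,0,0,0.08,0]
  ]
}}

```text
time_s: 23.58
eef_pos: [523.0, 218.9, 124.4]
ee_rot: [0.001, 1.0, -0.0, -0.0]
force: [0.3, 1.2, -2.5]
grip_width: 0.249
```

{"fn": "move_arm", "kwargs": {
  "series": [
    [0,0,0,0.1,0,0.05,0],
    [0,0,0,0.1,0,0.08,0]
  ]
}}

```text
time_s: 23.75
eef_pos: [524.0, 219.0, 123.9]
ee_rot: [0.0, 1.0, -0.0, -0.0]
force: [0.1, -1.3, 0.2]
grip_width: 0.246
```

{"fn": "move_arm", "kwargs": {
  "series": [
    [0,0,0,0.05,0,0.05,0],
    [0,0,0,0.05,0,0.08,0]
  ]
}}

```text
time_s: 23.92
eef_pos: [524.5, 219.0, 123.6]
ee_rot: [0.0, 1.0, -0.0, -0.0]
force: [-2.0, -0.2, 2.5]
grip_width: 0.248
```

{"fn": "move_arm", "kwargs": {
  "series": [
    [0,0,0,0,0,0.04,0],
    [0,0,0,0,0,0.06,0]
  ]
}}

```text
time_s: 24.08
eef_pos: [524.4, 219.1, 123.2]
ee_rot: [0.0, 1.0, -0.0, 0.0]
force: [-1.9, -0.9, 2.2]
grip_width: 0.242
```

{"fn": "move_arm", "kwargs": {
  "series": [
    [0,0,0,0,0,-0.6,0],
    [0,0,0,-1.8,-1.8,-0.6,0],
    [0,0,0,-3.7,-3.7,-0.6,0],
    [0,0,0,-5.2,-5.2,-0.5,0],
    [0,0,0,-5.2,-5.2,-0.3,0]
  ]
}}

```text
time_s: 24.5
eef_pos: [470.2, 273.4, 126.4]
ee_rot: [0.0, 1.0, 0.001, -0.0]
force: [0.2, -0.1, -3.3]
grip_width: 0.245
```

{"fn": "move_arm", "kwargs": {
  "series": [
    [0,0,0,0,0,0.06,0],
    [0,0,0,0,0,0.12,0]
  ]
}}

```text
time_s: 24.67
eef_pos: [470.3, 273.5, 125.3]
ee_rot: [0.0, 1.0, 0.002, -0.0]
force: [-0.4, -0.5, -3.2]
grip_width: 0.247
```

{"fn": "move_arm", "kwargs": {
  "series": [
    [0,0,0,0,0,0.05,0],
    [0,0,0,0,0,0.08,0]
  ]
}}

```text
time_s: 24.83
eef_pos: [470.9, 273.0, 124.4]
ee_rot: [0.0, 1.0, 0.001, -0.0]
force: [0.6, 0.6, -3.0]
grip_width: 0.248
```

{"fn": "move_arm", "kwargs": {
  "series": [
    [0,0,0,0,0,0.05,0],
    [0,0,0,0,0,0.08,0]
  ]
}}

```text
time_s: 25.0
eef_pos: [471.3, 272.6, 123.6]
ee_rot: [0.0, 1.0, 0.001, 0.0]
force: [0.4, -0.1, -1.2]
grip_width: 0.245
```

{"fn": "move_arm", "kwargs": {
  "series": [
    [0,0,0,0,0,0.04,0],
    [0,0,0,0,0,0.08,0]
  ]
}}

```text
time_s: 25.17
eef_pos: [471.6, 272.5, 123.2]
ee_rot: [-0.0, 1.0, 0.001, 0.0]
force: [0.2, 0.5, 2.4]
grip_width: 0.246
```

{"fn": "move_arm", "kwargs": {
  "series": [
    [0,0,0,0,0,0.04,0],
    [0,0,0,0,0,0.08,0]
  ]
}}

```text
time_s: 25.33
eef_pos: [471.8, 272.5, 122.8]
ee_rot: [-0.0, 1.0, 0.001, 0.001]
force: [-1.3, -1.2, 3.8]
grip_width: 0.241
```

{"fn": "move_arm", "kwargs": {
  "series": [
    [0,0,0,0,0,-0.6,0],
    [0,0,0,2.5,0,-0.6,0],
    [0,0,0,5.2,0.0,-0.6,0],
    [0,0,0,5.2,0.0,-0.4,0],
    [0,0,0,5.25,0.0,-0.3,0]
  ]
}}

```text
time_s: 25.75
eef_pos: [524.7, 272.3, 125.2]
ee_rot: [-0.0, 1.0, 0.0, 0.0]
force: [-0.3, 0.2, -2.6]
grip_width: 0.238
```

{"fn": "move_arm", "kwargs": {
  "series": [
    [0,0,0,0,0,0.06,0],
    [0,0,0,0,0,0.1,0]
  ]
}}

```text
time_s: 25.92
eef_pos: [524.1, 272.3, 123.9]
ee_rot: [0.0, 1.0, 0.0, -0.0]
force: [-0.5, -0.6, -3.1]
grip_width: 0.243
```

{"fn": "move_arm", "kwargs": {
  "series": [
    [0,0,0,0.05,0,0.04,0],
    [0,0,0,0.05,0,0.08,0]
  ]
}}

```text
time_s: 26.08
eef_pos: [524.2, 272.4, 123.4]
ee_rot: [0.0, 1.0, 0.0, -0.0]
force: [-1.4, -0.5, -0.1]
grip_width: 0.241
```

{"fn": "move_arm", "kwargs": {
  "series": [
    [0,0,0,0,0,0.04,0],
    [0,0,0,0,0,0.08,0]
  ]
}}

```text
time_s: 26.25
eef_pos: [524.3, 272.5, 123.3]
ee_rot: [0.0, 1.0, 0.001, 0.0]
force: [-1.4, -1.0, 3.6]
grip_width: 0.249
```

{"fn": "move_arm", "kwargs": {
  "series": [
    [0,0,0,0,0,0.04,0],
    [0,0,0,0,0,0.08,0]
  ]
}}

```text
time_s: 26.42
eef_pos: [524.4, 272.5, 123.1]
ee_rot: [-0.0, 1.0, 0.001, 0.001]
force: [-1.6, -1.4, 3.9]
grip_width: 0.241
```

{"fn": "move_arm", "kwargs": {
  "series": [
    [0,0,0,0,0,0.04,0],
    [0,0,0,0,0,0.08,0]
  ]
}}

```text
time_s: 26.58
eef_pos: [524.5, 272.5, 122.7]
ee_rot: [-0.0, 1.0, 0.001, 0.001]
force: [-2.1, -1.1, 5.7]
grip_width: 0.247
```

{"fn": "move_arm", "kwargs": {
  "series": [
    [0,0,0,0,0,0.04,0],
    [0,0,0,0,0,0.06,0]
  ]
}}

```text
time_s: 26.75
eef_pos: [524.6, 272.6, 122.4]
ee_rot: [-0.0, 1.0, 0.001, 0.001]
force: [-1.5, -1.1, 5.3]
grip_width: 0.244
```

{"fn": "move_arm", "kwargs": {
  "series": [
    [0,0,0,0,0,0.04,0],
    [0,0,0,0,0,0.06,0]
  ]
}}

```text
time_s: 26.92
eef_pos: [524.8, 272.6, 122.3]
ee_rot: [-0.0, 1.0, 0.001, 0.002]
force: [-1.6, -0.8, 6.1]
grip_width: 0.245
```

{"fn": "move_arm", "kwargs": {
  "series": [
    [0,0,0,0,0,0.04,0],
    [0,0,0,0,0,0.06,0]
  ]
}}

```text
time_s: 27.08
eef_pos: [524.9, 272.7, 122.2]
ee_rot: [-0.0, 1.0, 0.001, 0.002]
force: [-3.0, -0.9, 7.1]
grip_width: 0.245
```

Stiffer at (+x,+y): the same step hardly moves it now at about 10 N. Checking (−x,−y).

{"fn": "move_arm", "kwargs": {
  "series": [
    [0,0,0,0,0,-0.6,0],
    [0,0,0,-1.8,1.8,-0.6,0],
    [0,0,0,-3.7,3.7,-0.6,0],
    [0,0,0,-5.3,5.3,-0.5,0],
    [0,0,0,-5.3,5.3,-0.35,0]
  ]
}}

```text
time_s: 27.5
eef_pos: [469.4, 217.8, 125.0]
ee_rot: [0.0, 1.0, 0.0, 0.0]
force: [0.6, -0.3, -3.0]
grip_width: 0.244
```

{"fn": "move_arm", "kwargs": {
  "series": [
    [0,0,0,0,0,0.06,0],
    [0,0,0,0,0,0.12,0]
  ]
}}

```text
time_s: 27.67
eef_pos: [469.4, 217.8, 123.6]
ee_rot: [0.0, 1.0, 0.0, 0.0]
force: [0.1, 0.1, -2.8]
grip_width: 0.241
```

{"fn": "move_arm", "kwargs": {
  "series": [
    [0,0,0,0,0,0.05,0],
    [0,0,0,0,0,0.1,0]
  ]
}}

```text
time_s: 27.83
eef_pos: [469.7, 218.2, 122.4]
ee_rot: [0.0, 1.0, 0.0, 0.0]
force: [-0.3, -0.4, -3.6]
grip_width: 0.247
```

{"fn": "move_arm", "kwargs": {
  "series": [
    [0,0,0,0,0,0.05,0],
    [0,0,0,0,0,0.08,0]
  ]
}}

```text
time_s: 28.0
eef_pos: [470.3, 218.3, 122.1]
ee_rot: [0.0, 1.0, 0.0, 0.001]
force: [-2.3, -1.2, 6.0]
grip_width: 0.248
```

{"fn": "move_arm", "kwargs": {
  "series": [
    [0,0,0,0,0,0.04,0],
    [0,0,0,0,0,0.06,0]
  ]
}}

```text
time_s: 28.17
eef_pos: [470.6, 218.4, 122.1]
ee_rot: [0.0, 1.0, 0.001, 0.001]
force: [-2.0, -1.9, 8.0]
grip_width: 0.247
```

{"fn": "move_arm", "kwargs": {
  "series": [
    [0,0,0,0,0,0.04,0],
    [0,0,0,0,0,0.06,0]
  ]
}}

```text
time_s: 28.33
eef_pos: [470.7, 218.4, 122.1]
ee_rot: [0.0, 1.0, 0.001, 0.001]
force: [-2.8, -2.7, 7.4]
grip_width: 0.249
```

Firm at −− (122.1, no movement at 11 N). Checking (+x,−y) and then (−x,+y).

{"fn": "move_arm", "kwargs": {
  "series": [
    [0,0,0,0,0,-0.5,0],
    [0,0,0,2.5,0,-0.5,0],
    [0,0,0,5.3,-0.04,-0.5,0],
    [0,0,0,5.35,-0.04,-0.35,0],
    [0,0,0,5.35,-0.04,-0.25,0]
  ]
}}

```text
time_s: 28.75
eef_pos: [524.8, 218.8, 124.0]
ee_rot: [0.0, 1.0, 0.0, 0.001]
force: [-0.5, -0.1, -3.4]
grip_width: 0.244
```

{"fn": "move_arm", "kwargs": {
  "series": [
    [0,0,0,0,0,0.06,0],
    [0,0,0,0,0,0.1,0]
  ]
}}

```text
time_s: 28.92
eef_pos: [524.0, 219.0, 122.5]
ee_rot: [0.0, 1.0, 0.001, 0.0]
force: [0.2, -0.3, -3.0]
grip_width: 0.249
```

{"fn": "move_arm", "kwargs": {
  "series": [
    [0,0,0,0,0,0.04,0],
    [0,0,0,0,0,0.08,0]
  ]
}}

```text
time_s: 29.08
eef_pos: [523.8, 219.1, 122.2]
ee_rot: [0.0, 1.0, 0.001, 0.001]
force: [-1.3, -0.5, 1.5]
grip_width: 0.243
```

{"fn": "move_arm", "kwargs": {
  "series": [
    [0,0,0,0,0,0.04,0],
    [0,0,0,0,0,0.06,0]
  ]
}}

```text
time_s: 29.25
eef_pos: [523.8, 219.1, 122.1]
ee_rot: [0.0, 1.0, 0.001, 0.001]
force: [-0.5, -0.4, 1.9]
grip_width: 0.241
```

{"fn": "move_arm", "kwargs": {
  "series": [
    [0,0,0,0,0,0.04,0],
    [0,0,0,0,0,0.08,0]
  ]
}}

```text
time_s: 29.42
eef_pos: [524.1, 219.2, 122.0]
ee_rot: [0.0, 1.0, 0.001, 0.002]
force: [-1.5, -1.0, 6.7]
grip_width: 0.247
```

{"fn": "move_arm", "kwargs": {
  "series": [
    [0,0,0,0,0,0.04,0],
    [0,0,0,0,0,0.08,0]
  ]
}}

```text
time_s: 29.58
eef_pos: [524.3, 219.2, 122.0]
ee_rot: [0.0, 1.0, 0.001, 0.002]
force: [-1.8, -0.9, 9.1]
grip_width: 0.243
```

{"fn": "move_arm", "kwargs": {
  "series": [
    [0,0,0,0,0,-0.5,0],
    [0,0,0,-1.8,-1.8,-0.5,0],
    [0,0,0,-3.7,-3.7,-0.5,0],
    [0,0,0,-5.25,-5.25,-0.4,0],
    [0,0,0,-5.25,-5.25,-0.25,0]
  ]
}}

```text
time_s: 30.0
eef_pos: [469.0, 273.9, 124.0]
ee_rot: [-0.0, 1.0, 0.002, 0.001]
force: [0.4, -0.2, -2.5]
grip_width: 0.246
```

{"fn": "move_arm", "kwargs": {
  "series": [
    [0,0,0,0,0,0.06,0],
    [0,0,0,0,0,0.1,0]
  ]
}}

```text
time_s: 30.17
eef_pos: [468.8, 274.0, 122.7]
ee_rot: [-0.0, 1.0, 0.003, 0.001]
force: [0.0, -0.3, -3.2]
grip_width: 0.247
```

{"fn": "move_arm", "kwargs": {
  "series": [
    [0,0,0,0,0,0.05,0],
    [0,0,0,0,0,0.08,0]
  ]
}}

```text
time_s: 30.33
eef_pos: [469.5, 273.7, 122.3]
ee_rot: [-0.0, 1.0, 0.002, 0.001]
force: [-2.3, 1.4, 4.0]
grip_width: 0.246
```

{"fn": "move_arm", "kwargs": {
  "series": [
    [0,0,0,0,0,0.04,0],
    [0,0,0,0,0,0.06,0]
  ]
}}

```text
time_s: 30.5
eef_pos: [469.9, 273.7, 122.3]
ee_rot: [-0.001, 1.0, 0.002, 0.002]
force: [-1.5, 1.0, 6.3]
grip_width: 0.243
```

All four corners stand at 122.0–122.3, firm and square. Settling here: raising the force in steps.

{"fn": "move_arm", "kwargs": {
  "series": [
    [0,0,0,0,0,0.06,0],
    [0,0,0,0,0,0.08,0],
    [0,0,0,0,0,0.08,0]
  ]
}}

```text
time_s: 30.75
eef_pos: [470.2, 273.6, 122.2]
ee_rot: [-0.001, 1.0, 0.002, 0.002]
force: [-3.1, 0.7, 7.3]
grip_width: 0.248
```

{"fn": "move_arm", "kwargs": {
  "series": [
    [0,0,0,0,0,0.08,0],
    [0,0,0,0,0,0.1,0],
    [0,0,0,0,0,0.1,0]
  ]
}}

```text
time_s: 31.0
eef_pos: [470.4, 273.7, 122.1]
ee_rot: [-0.001, 1.0, 0.001, 0.002]
force: [-4.0, -0.0, 8.1]
grip_width: 0.242
```

{"fn": "move_arm", "kwargs": {
  "series": [
    [0,0,0,0,0,0.1,0],
    [0,0,0,0,0,0.14,0],
    [0,0,0,0,0,0.14,0]
  ]
}}

```text
time_s: 31.25
eef_pos: [470.7, 273.7, 121.9]
ee_rot: [-0.001, 1.0, 0.001, 0.003]
force: [-4.7, 0.3, 11.3]
grip_width: 0.25
```

```bash
python3 -c "
from rig import ctrl
s=ctrl.sense();print(s['force'],s['eef_pos'],s['tau'])"
```

```text
[-4.70182701  0.26030765 11.30506488] [470.71781199 273.68764436 121.9498024 ] [-1.28963582e+00 -3.92507243e+01 -2.21630716e+01 -4.45061261e-01
 -1.39618088e+00  7.54192079e-04]
```

{"fn": "move_arm", "kwargs": {
  "series": [
    [0,0,0,0,0,0.14,0],
    [0,0,0,0,0,0.18,0],
    [0,0,0,0,0,0.19,0],
    [0,0,0,0,0,0.19,0]
  ]
}}

```text
time_s: 31.58
eef_pos: [471.1, 273.8, 121.8]
ee_rot: [-0.002, 1.0, 0.001, 0.003]
force: [-5.1, -0.5, 15.8]
grip_width: 0.249
```

About 19 N vertically. Holding it.

{"fn": "move_arm", "kwargs": {
  "series": [
    [0,0,0,0,0,0.19,0],
    [0,0,0,0,0,0.19,0],
    [0,0,0,0,0,0.19,0],
    [0,0,0,0,0,0.19,0],
    [0,0,0,0,0,0.19,0]
  ]
}}

```text
time_s: 32.0
eef_pos: [471.4, 273.8, 121.8]
ee_rot: [-0.002, 1.0, 0.001, 0.004]
force: [-5.9, -0.4, 15.9]
grip_width: 0.244
```

{"fn": "move_arm", "kwargs": {
  "series": [
    [0,0,0,0,0,0.19,0],
    [0,0,0,0,0,0.19,0],
    [0,0,0,0,0,0.19,0]
  ]
}}

```text
time_s: 32.25
eef_pos: [471.6, 273.8, 121.8]
ee_rot: [-0.002, 1.0, 0.001, 0.004]
force: [-7.1, -0.9, 17.0]
grip_width: 0.245
```

Held about 0.7 s at 19–21 N. A quick re-check for firmness at (+x,+y).

{"fn": "move_arm", "kwargs": {
  "series": [
    [0,0,0,0,0,-0.5,0],
    [0,0,0,2.5,0,-0.5,0],
    [0,0,0,5.2,0.1,-0.5,0],
    [0,0,0,5.3,0.1,-0.4,0],
    [0,0,0,5.3,0.1,-0.3,0]
  ]
}}

```text
time_s: 32.67
eef_pos: [525.4, 272.3, 124.3]
ee_rot: [-0.002, 1.0, 0.0, 0.004]
force: [-0.1, 1.4, -3.5]
grip_width: 0.241
```

```bash
python3 go.py 524.6 272.6 124 0
```

```text
t 32.67 pos [525.4 272.3 124.3] j [0.28 0.53 1.41 0.   1.19 1.85] F [-0.1  1.4 -3.5] M [-0.01 -0.02 -0.01] grip 0.241
turn [-0.004 -0.008  0.001] shift cm [-0.08 -0.03  0.03]
```

{"fn": "move_arm", "kwargs": {
  "series": [
    [-0.004,-0.008,0,0,0,0.06,0],
    [-0.004,-0.008,0,0,0,0.12,0],
    [-0.004,-0.008,0,0,0,0.15,0]
  ]
}}

```text
time_s: 32.92
eef_pos: [524.9, 272.3, 122.6]
ee_rot: [0.0, 1.0, 0.001, -0.0]
force: [0.7, -0.2, -2.9]
grip_width: 0.245
```

{"fn": "move_arm", "kwargs": {
  "series": [
    [0,0,0,0,0,0.05,0],
    [0,0,0,0,0,0.08,0],
    [0,0,0,0,0,0.1,0]
  ]
}}

```text
time_s: 33.17
eef_pos: [524.8, 272.4, 122.1]
ee_rot: [0.0, 1.0, 0.001, 0.0]
force: [-0.7, -0.7, 1.0]
grip_width: 0.247
```

{"fn": "move_arm", "kwargs": {
  "series": [
    [0,0,0,0,0,0.08,0],
    [0,0,0,0,0,0.12,0],
    [0,0,0,0,0,0.12,0]
  ]
}}

```text
time_s: 33.42
eef_pos: [525.2, 272.5, 121.9]
ee_rot: [-0.0, 1.0, 0.001, 0.001]
force: [-1.4, 0.4, 5.8]
grip_width: 0.246
```

Firm there too (121.9). A second gentle settle on this side makes it surer.

{"fn": "move_arm", "kwargs": {
  "series": [
    [0,0,0,0,0,0.1,0],
    [0,0,0,0,0,0.14,0],
    [0,0,0,0,0,0.15,0],
    [0,0,0,0,0,0.15,0]
  ]
}}

```text
time_s: 33.75
eef_pos: [525.5, 272.5, 121.8]
ee_rot: [-0.0, 1.0, 0.001, 0.002]
force: [-3.3, -0.5, 8.4]
grip_width: 0.245
```

{"fn": "move_arm", "kwargs": {
  "series": [
    [0,0,0,0,0,0.16,0],
    [0,0,0,0,0,0.18,0],
    [0,0,0,0,0,0.18,0],
    [0,0,0,0,0,0.18,0]
  ]
}}

```text
time_s: 34.08
eef_pos: [525.9, 272.6, 121.7]
ee_rot: [-0.0, 1.0, 0.001, 0.003]
force: [-3.2, -1.3, 10.7]
grip_width: 0.243
```

{"fn": "move_arm", "kwargs": {
  "series": [
    [0,0,0,0,0,0.18,0],
    [0,0,0,0,0,0.19,0],
    [0,0,0,0,0,0.19,0],
    [0,0,0,0,0,0.19,0],
    [0,0,0,0,0,0.19,0]
  ]
}}

```text
time_s: 34.5
eef_pos: [526.1, 272.6, 121.7]
ee_rot: [-0.0, 1.0, 0.001, 0.003]
force: [-3.5, -2.2, 12.1]
grip_width: 0.252
```

{"fn": "move_arm", "kwargs": {
  "series": [
    [0,0,0,0,0,0.22,0],
    [0,0,0,0,0,0.24,0],
    [0,0,0,0,0,0.24,0]
  ]
}}

```text
time_s: 34.75
eef_pos: [526.5, 272.7, 121.6]
ee_rot: [-0.001, 1.0, 0.001, 0.004]
force: [-4.6, -1.8, 15.7]
grip_width: 0.242
```

{"fn": "move_arm", "kwargs": {
  "series": [
    [0,0,0,0,0,0.24,0],
    [0,0,0,0,0,0.25,0],
    [0,0,0,0,0,0.25,0],
    [0,0,0,0,0,0.25,0],
    [0,0,0,0,0,0.25,0]
  ]
}}

```text
time_s: 35.17
eef_pos: [526.7, 272.7, 121.5]
ee_rot: [-0.001, 1.0, 0.001, 0.005]
force: [-5.7, -2.9, 17.1]
grip_width: 0.244
```

{"fn": "move_arm", "kwargs": {
  "series": [
    [0,0,0,0,0,0.25,0],
    [0,0,0,0,0,0.25,0],
    [0,0,0,0,0,0.25,0],
    [0,0,0,0,0,0.25,0]
  ]
}}

```text
time_s: 35.5
eef_pos: [526.9, 272.7, 121.5]
ee_rot: [-0.001, 1.0, 0.001, 0.006]
force: [-6.2, -2.8, 17.5]
grip_width: 0.249
```

Settled at about 20–21 N and held there. Lifting and returning to the holder.

{"fn": "move_arm", "kwargs": {
  "series": [
    [0,0,0,0,0,-1,0],
    [0,0,0,0,0,-3.5,0],
    [0,0,0,0,0,-6,0],
    [0,0,0,0,0,-7.8,0],
    [0,0,0,0,0,-7.8,0]
  ]
}}

```text
time_s: 35.92
eef_pos: [527.3, 273.1, 203.5]
ee_rot: [-0.002, 1.0, 0.001, 0.01]
force: [0.5, 0.7, -3.3]
grip_width: 0.245
```

```bash
python3 go.py 579.7 -82.8 200 0; python3 - <<'E'
from h import *
from rig import ctrl,capture
c=capture("scene"); f=c["frame"][:,:,::-1]
cv2.imwrite("pics/s8.png",cv2.resize(f[160:320,220:420],None,fx=3.5,fy=3.5,interpolation=cv2.INTER_CUBIC))
E
```

```text
t 35.92 pos [527.3 273.1 203.5] j [ 0.28  0.46  1.3  -0.    1.36  1.85] F [ 0.5  0.7 -3.3] M [-0.    0.01 -0.03] grip 0.245
turn [-0.003 -0.019  0.003] shift cm [ 5.13 35.61  0.33]
```

View pics/s8.png

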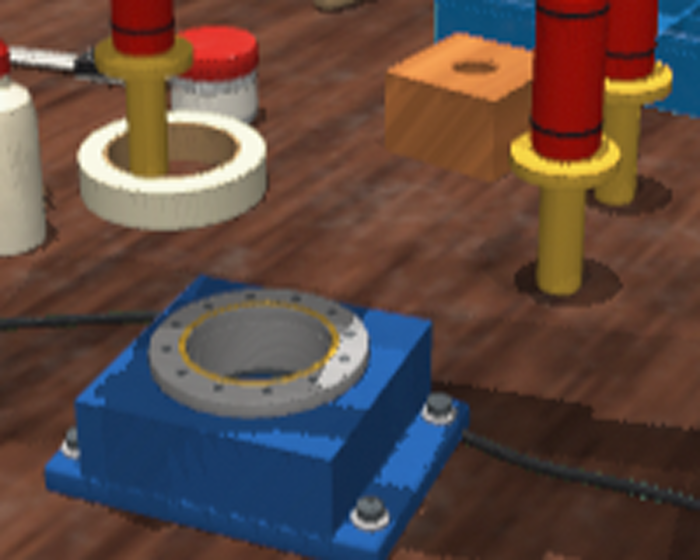

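The flange sits level, close over the housing at (258,350) in the crop. Now back to the holder.

{"fn": "move_arm", "kwargs": {
  "series": [
    [-0.003,-0.019,0,0.4,2.5,0,0],
    [-0.003,-0.019,0,1,6.2,0,0],
    [-0.003,-0.019,0,1.5,10,0,0],
    [-0.003,-0.019,0,2,14,0,0],
    [-0.003,-0.019,0,2.5,17.8,0,0]
  ]
}}

```text
time_s: 36.38
eef_pos: [551.3, 93.1, 198.8]
ee_rot: [0.0, 1.0, 0.001, -0.003]
force: [1.3, -0.2, -3.1]
grip_width: 0.245
```

```bash
python3 go.py 579.7 -82.8 200 0
```

```text
t 36.38 pos [551.3  93.1 198.8] j [-0.04  0.4   1.4  -0.    1.34  1.53] F [ 1.3 -0.2 -3.1] M [-0.01 -0.06  0.04] grip 0.245
turn [0.001 0.006 0.003] shift cm [ 2.79 17.6  -0.13]
```

{"fn": "move_arm", "kwargs": {
  "series": [
    [0.001,0.006,0.003,0.6,3.7,0,0],
    [0.001,0.006,0.003,1.2,7.5,0,0],
    [0.001,0.006,0.003,1.8,11.3,0,0],
    [0.001,0.006,0.003,2.4,15,0,0],
    [0.001,0.006,0.003,2.8,17.5,0,0]
  ]
}}

```text
time_s: 36.8
eef_pos: [579.2, -84.9, 196.5]
ee_rot: [-0.0, 1.0, -0.001, -0.002]
force: [0.4, 0.0, -2.5]
grip_width: 0.242
```

{"fn": "move_arm", "kwargs": {
  "series": [
    [0,0,0,0,0,0,0],
    [0,0,0,0,0,0,0]
  ]
}}

```text
time_s: 36.97
eef_pos: [578.4, -86.1, 194.1]
ee_rot: [-0.001, 1.0, -0.002, -0.003]
force: [-0.0, 0.9, -3.2]
grip_width: 0.242
```

```bash
python3 go.py 579.7 -82.8 125 0
```

```text
t 36.97 pos [578.4 -86.1 194.1] j [-0.35  0.46  1.33 -0.    1.36  1.23] F [-0.   0.9 -3.2] M [ 0.02 -0.03  0.05] grip 0.242
turn [-0.002  0.007 -0.005] shift cm [ 0.17 -0.31  6.91]
```

{"fn": "move_arm", "kwargs": {
  "series": [
    [-0.002,0.007,-0.005,0.17,-0.31,1.5,0],
    [-0.002,0.007,-0.005,0.17,-0.31,4,0],
    [-0.002,0.007,-0.005,0.17,-0.31,6,0],
    [-0.002,0.007,-0.005,0.17,-0.31,6.5,0],
    [-0.002,0.007,-0.005,0.17,-0.31,6.5,0]
  ]
}}

```text
time_s: 37.38
eef_pos: [578.7, -81.4, 127.3]
ee_rot: [-0.001, 1.0, 0.001, -0.002]
force: [0.3, 0.6, -1.6]
grip_width: 0.243
```

```bash
python3 go.py 579.9 -82.8 72 0; python3 - <<'E'
from h import *
from rig import ctrl,capture
c=capture("scene"); f=c["frame"][:,:,::-1]
cv2.imwrite("pics/s9.png",cv2.resize(f[110:230,290:430],None,fx=4.5,fy=4.5,interpolation=cv2.INTER_CUBIC))
c=capture("wrist"); cv2.imwrite("pics/w9.png",c["frame"][:,:,::-1])
E
```

```text
t 37.38 pos [578.7 -81.4 127.3] j [-0.34  0.52  1.42  0.    1.21  1.23] F [ 0.3  0.6 -1.6] M [-0.05 -0.05  0.04] grip 0.243
turn [-0.002  0.003  0.002] shift cm [0.14 0.15 5.53]
```

View pics/s9.png

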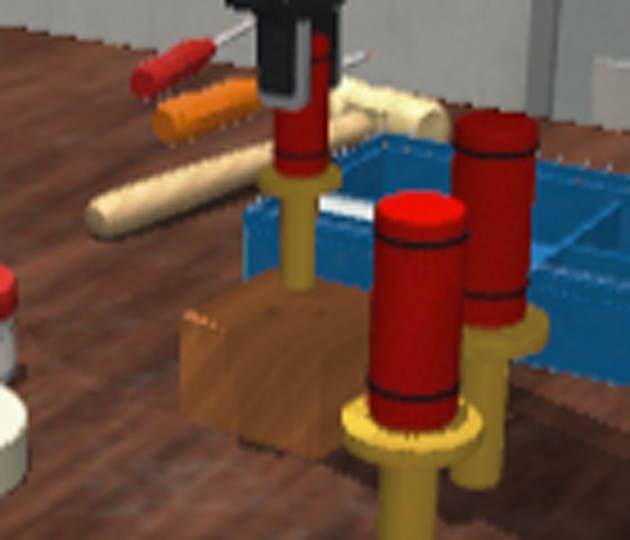

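View pics/w9.png

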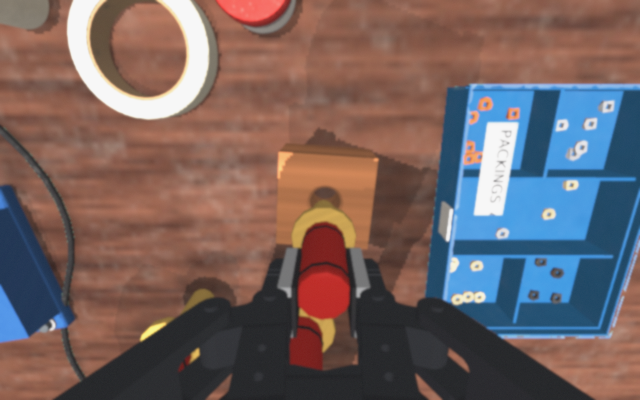

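The tip hangs right over the hole (hole at about (295,310) in the scene crop). Inserting.

{"fn": "move_arm", "kwargs": {
  "series": [
    [-0.002,0.003,0.002,0.12,0.12,0.3,0],
    [-0.002,0.003,0.002,0.12,0.12,0.7,0],
    [-0.002,0.003,0.002,0.12,0.12,1.2,0],
    [-0.002,0.003,0.002,0.12,0.12,1.8,0],
    [-0.002,0.003,0.002,0.12,0.12,2.2,0]
  ]
}}

```text
time_s: 37.9
eef_pos: [581.0, -83.4, 107.1]
ee_rot: [0.001, 1.0, -0.0, 0.002]
force: [0.1, 0.1, -4.1]
grip_width: 0.243
```

```bash
python3 go.py 579.9 -82.8 69 0
```

```text
t 37.9 pos [581.  -83.4 107.1] j [-0.34  0.54  1.44 -0.    1.16  1.23] F [ 0.1  0.1 -4.1] M [ 0.01 -0.02 -0.01] grip 0.243
turn [ 0.002 -0.004 -0.001] shift cm [-0.13 -0.07  3.81]
```

Inside the hole (tip at about 43), with no side force. Going down further.

{"fn": "move_arm", "kwargs": {
  "series": [
    [0.002,-0.004,0,-0.12,-0.07,0.8,0],
    [0.002,-0.004,0,-0.12,-0.07,1.6,0],
    [0.002,-0.004,0,-0.12,-0.07,2.4,0],
    [0.002,-0.004,0,-0.12,-0.07,3.1,0],
    [0.002,-0.004,0,-0.12,-0.07,3.3,0]
  ]
}}

```text
time_s: 38.32
eef_pos: [579.4, -82.6, 72.5]
ee_rot: [-0.0, 1.0, -0.0, -0.001]
force: [-0.4, 1.0, -3.3]
grip_width: 0.244
```

{"fn": "move_arm", "kwargs": {
  "series": [
    [0,0,0,0,0,0.1,0],
    [0,0,0,0,0,0.15,0],
    [0,0,0,0,0,0.15,0]
  ]
}}

```text
time_s: 38.57
eef_pos: [579.5, -82.6, 71.0]
ee_rot: [-0.0, 1.0, -0.0, -0.001]
force: [-0.1, -0.6, -2.7]
grip_width: 0.245
```

{"fn": "move_arm", "kwargs": {
  "series": [
    [0,0,0,0,0,0.1,0],
    [0,0,0,0,0,0.15,0],
    [0,0,0,0,0,0.15,0]
  ]
}}

```text
time_s: 38.82
eef_pos: [579.5, -82.6, 69.7]
ee_rot: [-0.0, 1.0, -0.0, -0.001]
force: [-0.1, 0.4, -3.6]
grip_width: 0.243
```

{"fn": "move_arm", "kwargs": {
  "series": [
    [0,0,0,0,0,0.1,0],
    [0,0,0,0,0,0.15,0],
    [0,0,0,0,0,0.15,0]
  ]
}}

```text
time_s: 39.07
eef_pos: [579.4, -82.6, 68.1]
ee_rot: [-0.0, 1.0, -0.0, -0.001]
force: [-0.3, -0.4, -3.0]
grip_width: 0.239
```

{"fn": "move_arm", "kwargs": {
  "series": [
    [0,0,0,0,0,0.06,0],
    [0,0,0,0,0,0.1,0],
    [0,0,0,0,0,0.1,0]
  ]
}}

```text
time_s: 39.32
eef_pos: [579.6, -82.7, 67.9]
ee_rot: [-0.0, 1.0, -0.0, -0.001]
force: [-2.8, 1.5, 5.1]
grip_width: 0.245
```

{"fn": "move_arm", "kwargs": {
  "series": [
    [0,0,0,0,0,0.06,0],
    [0,0,0,0,0,0.1,0],
    [0,0,0,0,0,0.1,0]
  ]
}}

```text
time_s: 39.57
eef_pos: [579.7, -82.6, 67.9]
ee_rot: [-0.0, 1.0, -0.0, -0.0]
force: [-4.3, 1.2, 9.1]
grip_width: 0.242
```

The collar is seated at TCP z = 67.9, against 67.7 when I grasped it. Opening.

{"fn": "move_arm", "kwargs": {
  "series": [
    [0,0,0,0,0,0,0.1],
    [0,0,0,0,0,0,0.3],
    [0,0,0,0,0,0,0.6],
    [0,0,0,0,0,0,1],
    [0,0,0,0,0,0,1]
  ]
}}

```text
time_s: 39.98
eef_pos: [579.8, -82.7, 67.8]
ee_rot: [-0.0, 1.0, -0.0, -0.0]
force: [0.4, -0.0, 0.7]
grip_width: 0.717
```

{"fn": "move_arm", "kwargs": {
  "series": [
    [0,0,0,0,0,0,1],
    [0,0,0,0,0,0,1],
    [0,0,0,0,0,0,1],
    [0,0,0,0,0,0,1]
  ]
}}

```text
time_s: 40.32
eef_pos: [579.8, -82.7, 67.7]
ee_rot: [-0.0, 1.0, -0.0, -0.0]
force: [0.2, -0.8, 0.8]
grip_width: 1.0
```

```bash
python3 go.py 579.9 -82.8 200 0
```

```text
t 40.32 pos [579.8 -82.7  67.7] j [-0.34  0.59  1.48 -0.    1.08  1.23] F [ 0.2 -0.8  0.8] M [ 0.04  0.   -0.02] grip 1.0
turn [-0.     0.001 -0.001] shift cm [-0.000e+00  1.000e-02 -1.323e+01]
```

{"fn": "move_arm", "kwargs": {
  "series": [
    [0,0,0,0,0,-2,1],
    [0,0,0,0,0,-5,1],
    [0,0,0,0,0,-9,1],
    [0,0,0,0,0,-13,1],
    [0,0,0,0,0,-16,1]
  ]
}}

```text
time_s: 40.73
eef_pos: [580.2, -82.8, 231.3]
ee_rot: [0.0, 1.0, -0.0, 0.001]
force: [0.0, 0.6, 0.7]
grip_width: 1.001
```

{"fn": "move_arm", "kwargs": {
  "series": [
    [0,0,0,-1,0,-2,1],
    [0,0,0,-4,0,-4,1],
    [0,0,0,-7,0,-5,1],
    [0,0,0,-7,0,-5,1],
    [0,0,0,-7,0,-5,1]
  ]
}}

```text
time_s: 41.15
eef_pos: [509.7, -82.7, 282.3]
ee_rot: [0.001, 1.0, -0.001, 0.002]
force: [-0.2, 0.7, 0.3]
grip_width: 1.004
```

```bash
python3 - <<'E'
from h import *
from rig import ctrl,capture
print(ctrl.sense()["force"],ctrl.sense()["eef_pos"],ctrl.sense()["time_s"])
for n in("scene","wrist","top"):
    c=capture(n);pickle.dump(c,open(n+"F.pkl","wb")); f=c["frame"][:,:,::-1]
    cv2.imwrite(f"pics/{n}F.png",f)
    if n=="scene": cv2.imwrite("pics/sF.png",cv2.resize(f[120:330,230:430],None,fx=2.8,fy=2.8,interpolation=cv2.INTER_CUBIC))
E
```

```text
[-0.16092635  0.6817091   0.25052817] [509.73828317 -82.73121488 282.26338989] 41.15
```

View pics/sF.png

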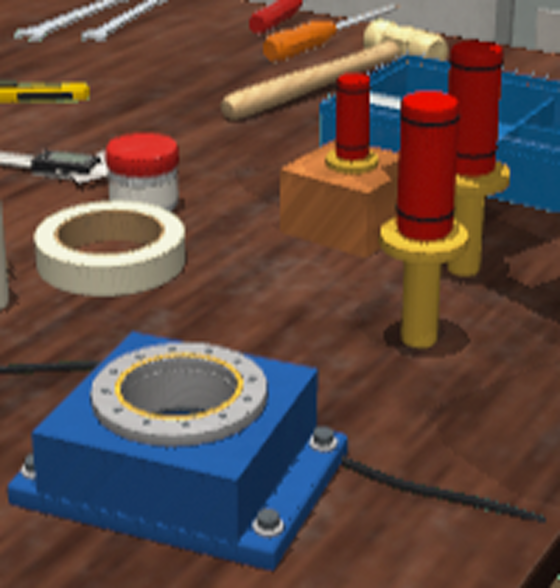

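View pics/wristF.png

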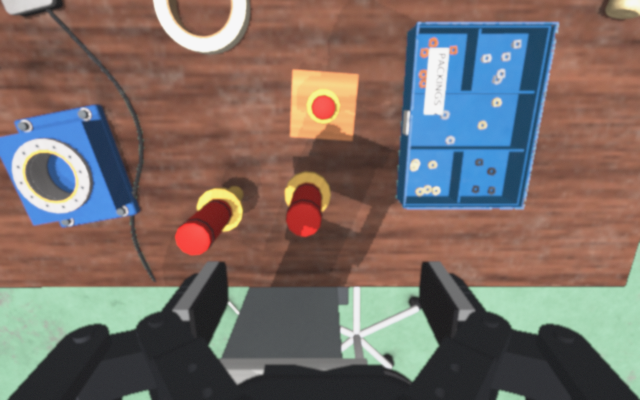

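View pics/topF.png

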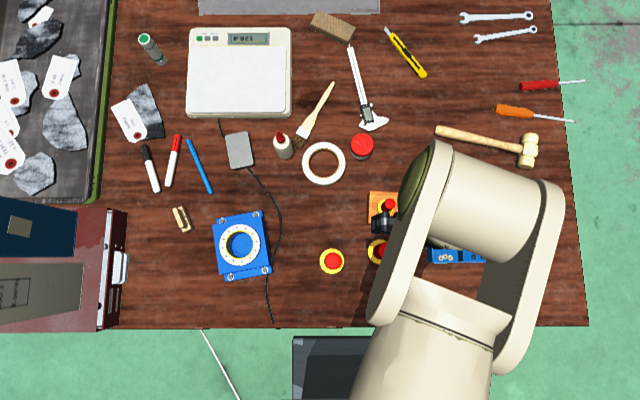

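The drift is upright in its holder (323,106 in the wrist view), the cup is level and low, and the bystanders are where they were. Handing in.

```bash
python3 -c "
from rig import job
print(job.finish_job())"
```

```text
the job is handed in; nothing more can be done
None
```

I drove the cup home with the drift and hung the drift back in its holder. I handed the job in at about 41 s, and the interface gave no verdict.

- **Driving:** I pushed on alternate sides of the flange in small steps until it stopped moving at about 11 N on all sides. All four corners then stood within about 0.3 mm of each other, which is about 0.004 rad of tilt. I did not measure the tilt during the driving. The largest I estimated from the touch heights was about 0.035 rad, at the start, against the 0.085 rad limit.
- **Settling:** I held about 19–21 N for about 0.7 s on the (−x,+y) side, then again for about 0.8 s on the (+x,+y) side. These figures are wrist force less the drift's weight. The largest reading at the end of any move was about 22 N including side load, though I saw no readings between moves.
- **Drift:** The collar seated at TCP z = 67.9 mm, against 67.7 mm when I grasped it. The last pictures show it upright in the holder, with the tin, tape and bottle where they were and the gripper clear.

**Checks that disagreed:**
- **Cup tipping:** Each push tipped the cup less than the stated 0.01 rad per mm, so I went by the touch heights instead.
- **Final height:** Touch heights suggest the cup went down about 12–13 mm, while a rough reading of the scene camera gave about 15 mm. Either puts it well under the 10.8 mm limit.

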